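Fold up a tray and pack the microscope's filter cubes

ROBOT

A 6-joint arm with a two-finger parallel gripper is mounted at the origin on the work surface. World frame = base frame: x ahead of the robot, y to its left, z up, the work surface at z = 0. Lengths are in mm, angles in rad, forces in N, time in s.
With the tool pointing down it reaches from about 400 to 925 mm from the base axis. Payload 12.5 kg.
Tool frame: the origin (TCP) lies on the centre line of the jaws, within the pads' length; the fingertips stand 14 mm ahead of it and the grasp point (between the pads) lies 5 mm behind it (nose_length is the distance from the TCP to the fingertips, in mm); z points along the fingers, x is the direction in which the jaws open and shut, and the axes are right-handed (so a half turn about z gives the same grasp; the last joint's range is limited). The gripper opens to 95 mm and grips with 3 to 60 N. Pads are 20 mm wide; open, the fingers measure 119 mm over their backs; the gripper's body (75 mm by 180 mm) begins 59 mm behind the grasp point.
Start: joints at [-1.405, 0.491, 1.559, -0, 1.092, -0.106], TCP at [167.813, -602.066, 228.661] pointing down, gripper open.
Joint ranges: [-3.1, 3.1], [-0.84, 2.19], [0.05, 2.79], [-1.13, 4.28], [0.06, 2.93], [-2.69, 2.69]. Speed limits (rad/s): [2.22, 2.22, 2.79, 3.14, 3.14, 3.14].

INTERFACE

Orientations are given as a rotation vector (axis times angle).
In Python, from rig import * gives the robot as it stands.
- The arm moves only by the tool jog_arm, never from a script. Its argument "series" is a list of rows, each an object with "linear": the shift along the tool's x, y, z in cm, a list of three; "roll": the turn about the tool's z in degrees. A call has exactly 10 rows; each row shifts and turns the commanded pose from where the row before left it, along the tool's axes as they then stand; what a row does not reach is not made up. A row lasts 1/12 s, in which the tool goes at most 41.7 mm and 7.16 degrees, less where a joint would pass 70% of its speed; a pose out of reach is approached as far as the arm can. A call with a gripper value outside its range is refused whole. "gripper" is the closure, from -1 (fully open) to 1 (shut), set as the call begins (left out, the last holds). The fingers move at their own pace and stop on an object; the grip force is fixed at half the most. Time passes only in rows, so rows that do not move let the fingers close, or fill a call up. It gives the time, the measured TCP pose, the force and the opening at its end, in the units of the state.
- get_state(): the state, without advancing time (a new reading comes with each control period).
- camera(name): name is "side" or "top" or "wrist"; returns the picture (480x640x3 uint8, blue, green, red); there is no depth.
- camera_model(name): a dict with "intrinsics" (3x3 intrinsics, pixels), "origin" and "rotation" of the camera in the world. Camera axes: x right, y down, z forward; pixel columns grow to the right and rows downward; lengths in mm; the calibration is good to about 2 mm. A picture is of the moment at which its call begins: read the wrist's pose just before it. camera_model takes no time and is no camera call; for the wrist camera it gives the pose at the moment of the call.
- close_job(): hands the job in, once; it reports no verdict.
The state is a dict: "time_s": time; "qpos": joint angles; "joint_velocities": joint speeds; "joint_efforts": joint torques, N m; "position": TCP position; "ee_rot": TCP orientation; "ft_force": force on the tool from outside, world axes, zero at the start; "torque": the same for the moment, N m; "width": finger opening in mm.
Only numpy, scipy, OpenCV 4.12 (cv2) and the standard library are available. Lean on these libraries where they do the work, as an engineer would, in place of code of your own. Each camera call takes 0.05 s, during which the arm holds its last target. There are 200 camera calls.

TASK

Get the microscope's filter cubes ready to go out for cleaning: first fold all four walls of the cardboard tray upright. Only then lift the dust hood off the cube stand and stand it on the bench beside it, set every filter cube down flat on the tray's floor, the same way up as it stood (do not drop or stack them), and finally put the hood back on the empty stand, square and fully down around the pad, leaving the tray's walls upright and the things beyond undisturbed.

Things in the scene. Friction and masses are not known exactly. Their poses are not given: they have to be found in the camera images.
- tray: Folding tray blank of 3 mm brown cardboard. Origin: centre of the underside of its floor, on the bench. Floor 160 mm along the tray's x, 140 mm along its y, 3 mm thick, taped down to the bench so it does not move. Four plain wall panels creased to the floor's edges stand up to make an open tray 50 mm deep. It lies left or right of the robot's midline, turned up to 0.2 rad.
- wall_near (a joint): Angle of the near wall panel, creased to the floor's -x edge (80 mm from the tray's origin, 1.5 mm above the bench): 0 flat outwards, 1.57 upright, stops at 1.60. Starts 0.4 to 0.8, half sprung up, its free edge 20 mm or more off the bench, so it can be pushed up and in from outside. Stiff crease (0.07 N m): stays where it is left. Panel 136 x 50 x 3 mm.
- wall_near_edge (a point): Middle of the free (outer, later upper) edge of the near wall panel, 51 mm from its crease. Its x axis points from the crease to this edge in the plane of the panel, its y axis runs along the edge.
- wall_far (a joint): Angle of the far wall panel, creased to the floor's +x edge (80 mm from the tray's origin, 1.5 mm above the bench): 0 flat outwards, 1.57 upright, stops at 1.60. Starts 0.4 to 0.8, half sprung up, its free edge 20 mm or more off the bench, so it can be pushed up and in from outside. Stiff crease (0.07 N m): stays where it is left. Panel 136 x 50 x 3 mm.
- wall_far_edge (a point): Middle of the free (outer, later upper) edge of the far wall panel, 51 mm from its crease. Its x axis points from the crease to this edge in the plane of the panel, its y axis runs along the edge.
- wall_left (a joint): Angle of the left wall panel, creased to the floor's +y edge (70 mm from the tray's origin, 1.5 mm above the bench): 0 flat outwards, 1.57 upright, stops at 1.60. Starts 0.4 to 0.8, half sprung up, its free edge 20 mm or more off the bench, so it can be pushed up and in from outside. Stiff crease (0.07 N m): stays where it is left. Panel 160 x 50 x 3 mm.
- wall_left_edge (a point): Middle of the free (outer, later upper) edge of the left wall panel, 51 mm from its crease. Its x axis points from the crease to this edge in the plane of the panel, its y axis runs along the edge.
- wall_right (a joint): Angle of the right wall panel, creased to the floor's -y edge (70 mm from the tray's origin, 1.5 mm above the bench): 0 flat outwards, 1.57 upright, stops at 1.60. Starts 0.4 to 0.8, half sprung up, its free edge 20 mm or more off the bench, so it can be pushed up and in from outside. Stiff crease (0.07 N m): stays where it is left. Panel 160 x 50 x 3 mm.
- wall_right_edge (a point): Middle of the free (outer, later upper) edge of the right wall panel, 51 mm from its crease. Its x axis points from the crease to this edge in the plane of the panel, its y axis runs along the edge.
- stand: Stand for filter cubes, fixed: white base plate 128 mm (x) by 268 mm (y), 8 mm thick, with a grey rubber pad 100 by 240 mm in its middle, pad top 14 mm above the bench. Origin: centre of the underside, on the bench. Two to four filter cubes stand on the pad in a row along the stand's y (places 46 mm apart, some empty), under the dust hood. Turned up to 0.2 rad.
- hood_handle (a point): Loose clear dust hood, white rim, 0.3 kg, open below: 116 mm (x) by 256 (y), 58 high, walls 4. It stands on the stand's plate round the pad with 4 mm play each side, axes along the stand's; either way round fits. Point: centre of its black grip bar, 80 mm above the rim, over the middle (88 above the bench when seated, 80 when on the bench). Bar 14 mm (x) by 80 (y), 16 high, 14 above the top.
- cube0_c (a point): Centre of a fluorescence filter cube, a black metal block 34 mm (its x) by 40 mm (y) by 32 mm high (z), 80 g, with a round glass window in the top and in its +y side; the two 34-mm-apart x faces are plain and are the ones to hold. The centre is 16 mm above whatever it stands on. May be absent.
- cube1_c (a point): Centre of a fluorescence filter cube, a black metal block 34 mm (its x) by 40 mm (y) by 32 mm high (z), 80 g, with a round glass window in the top and in its +y side; the two 34-mm-apart x faces are plain and are the ones to hold. The centre is 16 mm above whatever it stands on. May be absent.
- cube2_c (a point): Centre of a fluorescence filter cube, a black metal block 34 mm (its x) by 40 mm (y) by 32 mm high (z), 80 g, with a round glass window in the top and in its +y side; the two 34-mm-apart x faces are plain and are the ones to hold. The centre is 16 mm above whatever it stands on. May be absent.
- cube3_c (a point): Centre of a fluorescence filter cube, a black metal block 34 mm (its x) by 40 mm (y) by 32 mm high (z), 80 g, with a round glass window in the top and in its +y side; the two 34-mm-apart x faces are plain and are the ones to hold. The centre is 16 mm above whatever it stands on. May be absent.
- canister: Pale objective canister with a black screw cap, 42 mm across, 60 mm tall, standing on the bench beyond the work. Leave alone. Origin under its centre.
- eyepiece: Black eyepiece, 38 mm across, 50 mm tall, standing on the bench beyond the work. Leave alone. Origin under its centre.
- lens_fluid: Small white bottle of lens cleaner, 34 mm across, 85 mm tall, standing on the bench beyond the work. Leave alone. Origin under its centre.

How it is judged:
By the outcome, as a careful person would: the job done as asked, in the order asked, and still so for the second after the job is handed in, with the robot touching nothing.
Of cube0, cube1, cube2, cube3 only 2 to 4 are there at a start; the rules pass over those that are not, and their reading is None.
At some moment in a run one of cube0, cube1, cube2, cube3, hood may be knocked a few centimetres aside while the robot is not near it.
It also fails if it takes over 210 s, if anything falls off the work surface, if the arm or the gripper's body presses on something with over 40 N, if the wrist force passes 120 N, or if a joint passes its speed limit or range.

## Working session

There is one attempt and no reset: what is moved stays moved. The work goes in short steps, Python scripts to look and compute and a tool call to move; the robot and the scene stay as the last step left them, time stands still between calls to the robot, and variables do not carry over. Pictures are saved under pics/ and viewed, about 12 in all and at most 16, crops included, and the job is handed in when it is done.

Besides the shell and the picture viewer there is one more tool, called after "Emit:" as a command line: name --argument value ..., lists and objects as JSON in quotes. jog_arm: Moves the arm, as the interface text tells. Its arguments: {"type":"object","properties":{"series":{"type":"array","items":{"type":"object","properties":{"linear":{"type":"array","items":{"type":"number"}},"roll":{"type":"number"}}}},"gripper":{"type":"number"}},"required":["series"]}

```bash
ls; mkdir -p pics; python3 - <<'E'
from rig import *
import cv2
s=get_state();print(s)
for n in ("top","side"):
    m=camera_model(n);print(n,m)
    cv2.imwrite(f"pics/a_{n}.png",camera(n))
E
```

```text
pics
{'time_s': 0.0, 'qpos': array([-1.40460303e+00,  4.91588687e-01,  1.55943711e+00, -1.79687688e-05,
        1.09171705e+00, -1.05599959e-01]), 'joint_velocities': array([ 0.00092188, -0.00051221,  0.00034515,  0.00187013,  0.00107938,
       -0.00169399]), 'joint_efforts': array([ 4.14433953e-04, -6.12646580e+01, -2.58188957e+01,  6.92693051e-02,
        4.81864647e-02, -1.17658265e-04]), 'position': array([ 167.76732088, -601.8273283 ,  228.04789817]), 'ee_rot': array([-2.50130751e+00,  1.89952201e+00,  1.33248482e-03]), 'ft_force': array([-0.17179591, -0.26539676,  0.67023693]), 'torque': array([0.01643901, 0.07327123, 0.00091026]), 'width': 94.69946499118024}
top {'intrinsics': array([[525.06090509,   0.        , 316.54344521],
       [  0.        , 525.06090509, 244.23555217],
       [  0.        ,   0.        ,   1.        ]]), 'origin': array([ 405.62840936,    1.21506758, 1134.11387597]), 'rotation': array([-2.11136006,  2.13159544, -0.22658416])}
side {'intrinsics': array([[477.76204136,   0.        , 318.19804494],
       [  0.        , 477.76204136, 237.59177499],
       [  0.        ,   0.        ,   1.        ]]), 'origin': array([ 420.92577098, -488.01631086,  706.29319234]), 'rotation': array([-2.41657173,  0.45154135, -0.16448851])}
```

View pics/a_top.png

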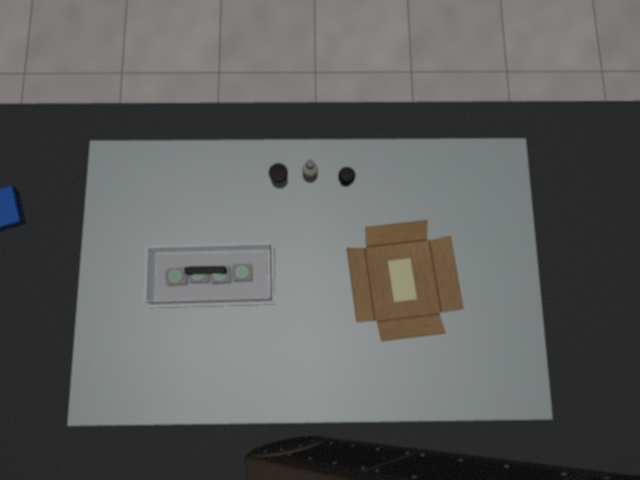

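View pics/a_side.png

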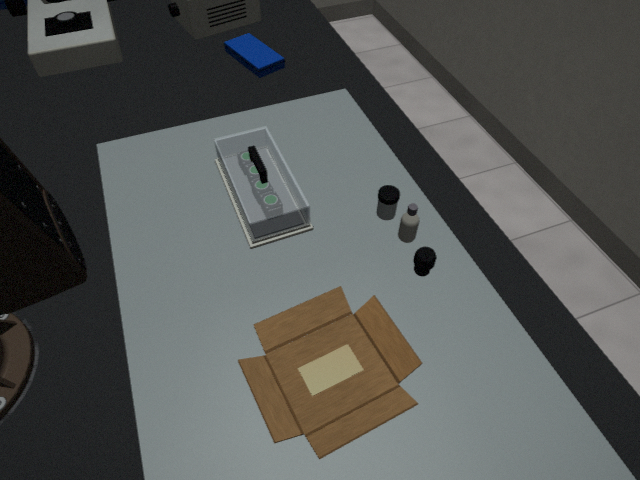

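```bash
cat > h.py <<'E'
import numpy as np, cv2
from scipy.spatial.transform import Rotation as R
from rig import *
def ray(m,uv):
    K=m["intrinsics"];d=R.from_rotvec(m["rotation"]).apply(np.linalg.solve(K,[uv[0],uv[1],1.]))
    return np.array(m["origin"]),d/np.linalg.norm(d)
def onz(m,uv,z):
    o,d=ray(m,uv);return o+d*(z-o[2])/d[2]
def proj(m,p):
    c=m["intrinsics"]@R.from_rotvec(m["rotation"]).inv().apply(np.asarray(p,float)-m["origin"])
    return c[:2]/c[2]
def tri(m1,a,m2,b):
    o1,d1=ray(m1,a);o2,d2=ray(m2,b)
    s=np.linalg.lstsq(np.c_[d1,-d2],o2-o1,rcond=None)[0]
    p,q=o1+s[0]*d1,o2+s[1]*d2
    return (p+q)/2,np.linalg.norm(p-q)
def go(target,yaw=None):
    """print the shift (cm, tool axes now) and roll (deg, done after the shift) to target; yaw=world heading of tool x, mod 180"""
    s=get_state();r=R.from_rotvec(s["ee_rot"]);y0=np.degrees(np.arctan2(*r.as_matrix()[[1,0],0]))
    d=r.inv().apply(np.asarray(target)-s["position"])/10
    roll=0 if yaw is None else -((yaw-y0+90)%180-90)
    print("pos",s["position"].round(1),"yaw",y0.round(1),"j6",s["qpos"][5].round(2),"shift",d.round(2),"roll",round(roll,1))
E
python3 - <<'E'
from h import *
for n in("top","side"):
    im=cv2.imread(f"pics/a_{n}.png");h=cv2.cvtColor(im,cv2.COLOR_BGR2HSV)
    mk=cv2.inRange(h,(5,60,50),(25,200,255));
    if n=="side": mk[:, :150]=0
    else: mk[400:]=0
    mk=cv2.morphologyEx(mk,cv2.MORPH_CLOSE,np.ones((3,3)))
    c=max(cv2.findContours(mk,0,1)[0],key=cv2.contourArea)
    a=cv2.approxPolyDP(c,3,True)[:,0]
    m=camera_model(n);print(n,[(tuple(map(int,p)),onz(m,p,3)[:2].round().tolist()) for p in a])
im=cv2.imread("pics/a_top.png")
A=cv2.resize(im[210:350,335:475],None,fx=4,fy=4,interpolation=2)
B=cv2.resize(im[235:315,140:280],None,fx=4,fy=4,interpolation=2)
o=np.zeros((560,800,3),np.uint8);o[:,:400]=cv2.resize(A,(400,560))[:]; 
cv2.imwrite("pics/b.png",np.vstack([cv2.resize(im[235:315,140:280],(560,320),interpolation=2)]))
side=cv2.imread("pics/a_side.png")
cv2.imwrite("pics/c.png",cv2.resize(side[120:260,200:330],None,fx=4,fy=4,interpolation=2))
m=camera_model("top")
for p in [(148,247),(271,245),(274,302),(147,305)]:print("plate?",onz(m,p,8).round(1))
for p in [(278,185),(310,178),(347,182)]:print("obj",onz(m,p,0).round(1))
for p in [(90,140),(527,138),(552,419),(68,426)]:print("bench",onz(m,p,0).round(1))
E
```

```text
top [((426, 221), [686.0, -258.0]), ((367, 227), [673.0, -126.0]), ((367, 247), [628.0, -125.0]), ((347, 249), [624.0, -81.0]), ((357, 320), [469.0, -99.0]), ((376, 319), [471.0, -140.0]), ((381, 339), [429.0, -149.0]), ((444, 332), [442.0, -284.0]), ((438, 313), [483.0, -273.0]), ((462, 308), [493.0, -326.0]), ((450, 238), [647.0, -309.0]), ((427, 240), [643.0, -258.0])]
side [((340, 286), [628.0, -64.0]), ((254, 324), [465.0, -82.0]), ((265, 355), [466.0, -142.0]), ((238, 360), [424.0, -135.0]), ((274, 442), [439.0, -273.0]), ((304, 433), [482.0, -277.0]), ((319, 458), [490.0, -316.0]), ((417, 403), [654.0, -297.0]), ((398, 383), [642.0, -259.0]), ((421, 362), [691.0, -242.0]), ((374, 295), [676.0, -102.0]), ((352, 314), [625.0, -123.0])]
plate? [631.3 353.1   8. ]
plate? [633.5  85.5   8. ]
plate? [509.   78.2   8. ]
plate? [505.3 348.6   8. ]
obj [772.9  71.2   0. ]
obj [789.  -1.   0.]
obj [778.9 -84.6   0. ]
bench [883.3 500.9   0. ]
bench [ 882.3 -503.1    0. ]
bench [ 261.9 -498.8    0. ]
bench [260.2 499.1  -0. ]
```

View pics/b.png

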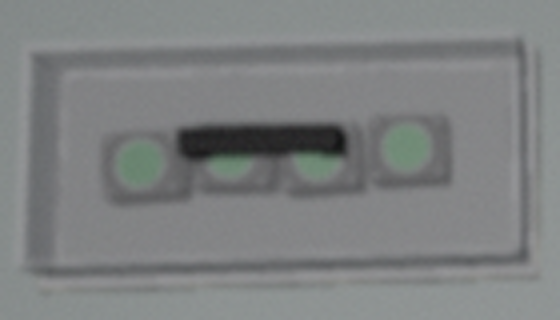

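View pics/c.png

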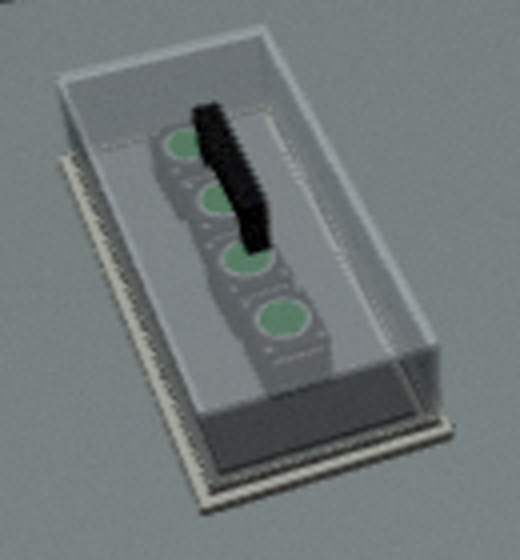

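```bash
python3 - <<'E'
from h import *
t,s=camera_model("top"),camera_model("side")
for n,a,b in [("near",[(381,339),(444,332)],[(238,360),(274,442)]),("left",[(347,249),(357,320)],[(340,286),(254,324)]),("far",[(426,221),(367,227)],[(421,362),(374,295)]),("right",[(462,308),(450,238)],[(319,458),(417,403)])]:
    P=[tri(t,x,s,y) for x,y in zip(a,b)]
    print(n,[(p.round(1).tolist(),round(e,1)) for p,e in P],"mid",((P[0][0]+P[1][0])/2).round(1))
# hood handle: black within hood
for n,box in [("top",(240,300,175,240)),("side",(140,190,235,280))]:
    im=cv2.imread(f"pics/a_{n}.png").max(2)[box[0]:box[1],box[2]:box[3]]
    c=max(cv2.findContours((im<50).astype(np.uint8),0,1)[0],key=cv2.contourArea)
    r=cv2.minAreaRect(c);print(n,(np.array(r[0])+[box[2],box[0]]).round(1),r[1:],(cv2.boxPoints(r)+[box[2],box[0]]).round(1).tolist())
    if n=="top":
        q=[onz(t,p,96)[:2].round(1).tolist() for p in cv2.boxPoints(r)+[box[2],box[0]]];print(q,np.mean(q,0))
c=np.array([555,-199.6]);a=np.radians(6.2);ux=np.array([np.cos(a),np.sin(a)]);uy=np.array([-ux[1],ux[0]])
for n,v in [("near",-ux*80),("far",ux*80),("left",uy*70),("right",-uy*70)]:print(n,(c+v).round(1))
go([0,0,0],6.2)
E
```

```text
near [([426.0, -145.9, 25.7], np.float64(4.8)), ([439.8, -279.0, 22.4], np.float64(3.4))] mid [ 432.9 -212.4   24. ]
left [([619.8, -79.2, 28.3], np.float64(1.1)), ([465.8, -96.6, 28.3], np.float64(4.3))] mid [542.8 -87.9  28.3]
far [([679.4, -251.7, 31.8], np.float64(1.0)), ([663.8, -122.1, 38.7], np.float64(2.2))] mid [ 671.6 -186.9   35.3]
right [([489.8, -320.3, 21.4], np.float64(3.0)), ([643.7, -303.2, 27.2], np.float64(3.8))] mid [ 566.7 -311.8   24.3]
top [205.  269.7] ((5.906379222869873, 40.0422248840332), 88.26429748535156) [[184.9, 267.3], [224.9, 266.1], [225.1, 272.0], [185.1, 273.2]]
[[571.7, 250.1], [573.5, 170.5], [561.6, 169.8], [559.8, 249.3]] [566.65  209.925]
side [257.9 163.8] ((38.90898895263672, 9.243572235107422), 64.53665161132812) [[245.4, 148.3], [253.7, 144.3], [270.4, 179.4], [262.1, 183.4]]
near [ 475.5 -208.2]
far [ 634.5 -191. ]
left [ 547.4 -130. ]
right [ 562.6 -269.2]
pos [ 167.8 -601.8  228.1] yaw -74.4 j6 -0.11 shift [-6.246e+01  1.000e-02  2.287e+01] roll -80.6
```

Emit:
jog_arm --gripper 1 --series '[{"linear":[0,0,0],"roll":-7},{"linear":[0,0,0],"roll":-7},{"linear":[0,0,0],"roll":-7},{"linear":[0,0,0],"roll":-7},{"linear":[0,0,0],"roll":-7},{"linear":[0,0,0],"roll":-7},{"linear":[0,0,0],"roll":-7},{"linear":[0,0,0],"roll":-7},{"linear":[0,0,0],"roll":-7},{"linear":[0,0,0],"roll":-7}]'

```text
time_s: 0.93
position: [167.8, -601.9, 228.3]
ee_rot: [-3.139, 0.112, 0.0]
ft_force: [0.7, -0.3, 0.3]
width: 33.7
```

Emit:
jog_arm --series '[{"linear":[0,0,0],"roll":-7},{"linear":[0,0,0],"roll":-3.6},{"linear":[1.75,-2.24,0],"roll":0},{"linear":[1.75,-2.24,0],"roll":0},{"linear":[1.75,-2.24,0],"roll":0},{"linear":[1.75,-2.24,0],"roll":0},{"linear":[1.75,-2.24,0],"roll":0},{"linear":[1.75,-2.24,0],"roll":0},{"linear":[1.75,-2.24,0],"roll":0},{"linear":[1.75,-2.24,0],"roll":0}]'

```text
time_s: 1.77
position: [288.2, -407.5, 228.5]
ee_rot: [-3.137, -0.169, 0.0]
ft_force: [1.0, 0.1, 0.3]
width: 0.6
```

Emit:
jog_arm --series '[{"linear":[1.75,-2.24,0],"roll":0},{"linear":[1.75,-2.24,0],"roll":0},{"linear":[1.75,-2.24,0],"roll":0},{"linear":[1.75,-2.24,0],"roll":0},{"linear":[1.75,-2.24,0],"roll":0},{"linear":[1.75,-2.24,0],"roll":0},{"linear":[1.75,-2.24,0],"roll":0},{"linear":[1.75,-2.24,0],"roll":0},{"linear":[0,0,0],"roll":0},{"linear":[0,0,0],"roll":0}]'

```text
time_s: 2.6
position: [408.0, -214.7, 228.5]
ee_rot: [3.137, 0.173, -0.0]
ft_force: [0.5, 1.2, 0.8]
width: 0.7
```

```bash
python3 -c "
from h import *
go([407.9,-215.5,22],6.2);print(get_state()['time_s'],get_state()['width'])"
```

```text
pos [ 408.  -214.7  228.5] yaw 6.3 j6 -0.74 shift [-2.000e-02  8.000e-02  2.065e+01] roll 0.1
2.6 0.7451223297487649
```

Emit:
jog_arm --series '[{"linear":[0,0,2.95]},{"linear":[0,0,2.95]},{"linear":[0,0,2.95]},{"linear":[0,0,2.95]},{"linear":[0,0,2.95]},{"linear":[0,0,2.95]},{"linear":[0,0,2.95]},{"linear":[0,0,0]},{"linear":[0,0,0]},{"linear":[0,0,0]}]'

```text
validation failed for argument at $.se...
```

Emit:
jog_arm --series '[{"linear":[0.95,0,0]},{"linear":[0.5,0,-0.63]},{"linear":[0.5,0,-0.63]},{"linear":[0.6,0,-0.44]},{"linear":[0.6,0,-0.44]},{"linear":[0.6,0,-0.22]},{"linear":[0.6,0,-0.22]},{"linear":[0.55,0,-0.06]},{"linear":[0.55,0,-0.06]},{"linear":[0,0,0]}]'

```text
validation failed for argument at $.se...
```

```bash
python3 -c "
from h import *
s=get_state();print(s['position'],s['ft_force'])
cv2.imwrite('pics/d.png',np.hstack([cv2.resize(camera('side')[250:480,200:460],(460,407)),cv2.resize(camera('top')[200:360,330:480],(340,407))[:,:]]))"
```

```text
[ 408.0290255  -214.7134212   228.53367013] [0.52288297 1.18110283 0.84130388]
```

View pics/d.png

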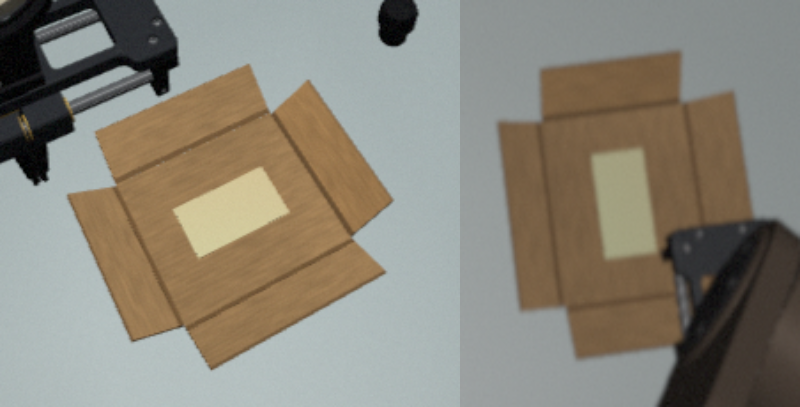

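```bash
python3 -c "
from h import *
s=get_state();print(s['position'],s['width'])
for p in ([0,0,14],[0,0,-64],[90,0,-64],[-90,0,-64],[50,0,14]):
    w=R.from_rotvec(s['ee_rot']).apply(p)+s['position'];print(p,w.round(),proj(camera_model('side'),w).round())
cv2.imwrite('pics/e.png',np.hstack([cv2.resize(camera('side')[100:400,:400],(400,300)),cv2.resize(camera('wrist'),(400,300))]))"
```

```text
[ 407.43862897 -215.95952603  228.51840903] 0.24626104040814276
[0, 0, 14] [ 407. -216.  215.] [219. 345.]
[0, 0, -64] [ 407. -216.  293.] [206. 309.]
[90, 0, -64] [ 497. -206.  292.] [288. 275.]
[-90, 0, -64] [ 318. -226.  293.] [115. 347.]
[50, 0, 14] [ 457. -211.  215.] [260. 327.]
```

View pics/e.png

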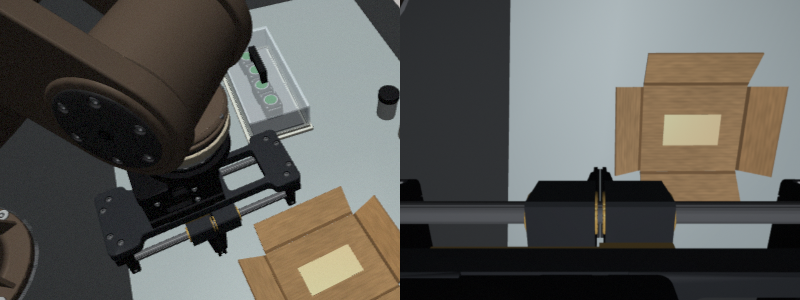

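Emit:
jog_arm --series '[{"linear":[0,0,2.95],"roll":0},{"linear":[0,0,2.95],"roll":0},{"linear":[0,0,2.95],"roll":0},{"linear":[0,0,2.95],"roll":0},{"linear":[0,0,2.95],"roll":0},{"linear":[0,0,2.95],"roll":0},{"linear":[0,0,2.95],"roll":0},{"linear":[0,0,0],"roll":0},{"linear":[0,0,0],"roll":0},{"linear":[0,0,0],"roll":0}]'

```text
time_s: 3.63
position: [407.8, -216.3, 23.2]
ee_rot: [3.136, 0.168, 0.001]
ft_force: [0.4, 0.6, 0.6]
width: 0.2
```

Emit:
jog_arm --series '[{"linear":[0.95,0,0],"roll":0},{"linear":[0.5,0,-0.63],"roll":0},{"linear":[0.5,0,-0.63],"roll":0},{"linear":[0.6,0,-0.44],"roll":0},{"linear":[0.6,0,-0.44],"roll":0},{"linear":[0.6,0,-0.22],"roll":0},{"linear":[0.6,0,-0.22],"roll":0},{"linear":[0.55,0,-0.06],"roll":0},{"linear":[0.55,0,-0.06],"roll":0},{"linear":[0,0,0],"roll":0}]'

```text
time_s: 4.47
position: [463.1, -209.8, 49.4]
ee_rot: [3.136, 0.17, 0.002]
ft_force: [0.2, -0.1, 0.4]
width: -0.0
```

```bash
python3 -c "
from h import *
s=get_state();print(s['position'],s['ft_force'],s['time_s'])
cv2.imwrite('pics/f.png',cv2.resize(camera('side')[250:480,190:450],None,fx=2.5,fy=2.5))"
```

```text
[ 463.13576441 -209.79910234   49.41200199] [ 0.21508653 -0.11265722  0.40107471] 4.4667
```

View pics/f.png

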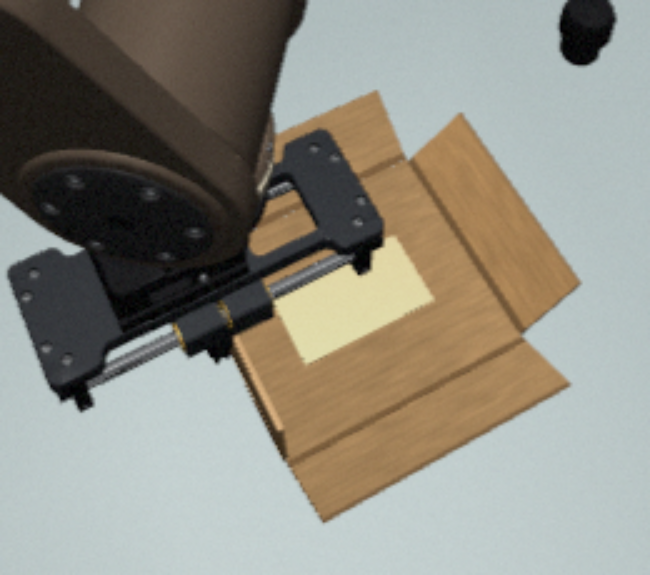

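Emit:
jog_arm --series '[{"linear":[0.1,0,0],"roll":0},{"linear":[0.1,0,0],"roll":0},{"linear":[0.1,0,0],"roll":0},{"linear":[0.1,0,0],"roll":0},{"linear":[0.1,0,0],"roll":0},{"linear":[0,0,0],"roll":0},{"linear":[0,0,0],"roll":0},{"linear":[0,0,0],"roll":0},{"linear":[0,0,0],"roll":0},{"linear":[0,0,0],"roll":0}]'

```text
time_s: 5.35
position: [466.5, -209.2, 49.0]
ee_rot: [-3.137, -0.169, 0.001]
ft_force: [-4.7, -0.6, -1.4]
width: 0.3
```

```bash
python3 - <<'E'
from h import *
s=get_state();print(s['position'],s['ft_force'],s['time_s'])
m=camera_model('side')
for p in ([475,-208.2],[482.5,-275]):
  for z in (3,52): print(proj(m,p+[z]).round(1), ((proj(m,p+[z])-[190,250])*2.5).round())
E
```

```text
[ 466.53671542 -209.18296273   49.03959726] [-4.69128239 -0.62533317 -1.38282945] 5.35
[283.8 391. ] [235. 353.]
[282.  377.7] [230. 319.]
[303.7 431.7] [284. 454.]
[302.9 420. ] [282. 425.]
```

Emit:
jog_arm --series '[{"linear":[-2,0,0],"roll":0},{"linear":[0,0,-2.75],"roll":0},{"linear":[0,0,-2.75],"roll":0},{"linear":[2.15,-2.74,0],"roll":0},{"linear":[2.15,-2.74,0],"roll":0},{"linear":[2.15,-2.74,0],"roll":0},{"linear":[2.15,-2.74,0],"roll":0},{"linear":[2.15,-2.74,0],"roll":0},{"linear":[0,0,0],"roll":0},{"linear":[0,0,0],"roll":0}]'

```text
time_s: 6.18
position: [540.0, -62.2, 104.2]
ee_rot: [3.136, 0.174, 0.002]
ft_force: [-0.9, -1.1, 0.6]
width: 0.7
```

```bash
python3 -c "
from h import *
go([540.2,-63.4,24],6.2)"
```

```text
pos [540.  -62.2 104.2] yaw 6.3 j6 -0.35 shift [-0.01  0.12  8.02] roll 0.1
```

Emit:
jog_arm --series '[{"linear":[0,0,2],"roll":0},{"linear":[0,0,2],"roll":0},{"linear":[0,0,2],"roll":0},{"linear":[0,0,2],"roll":0},{"linear":[0,0,0],"roll":0},{"linear":[0,0,0],"roll":0},{"linear":[0,0.6,0],"roll":0},{"linear":[0,0.6,0],"roll":0},{"linear":[0,0.42,-0.45],"roll":0},{"linear":[0,0.42,-0.45],"roll":0}]'

```text
time_s: 7.02
position: [541.7, -83.9, 34.7]
ee_rot: [-3.137, -0.168, -0.002]
ft_force: [0.2, 8.4, 5.6]
width: 0.2
```

Emit:
jog_arm --series '[{"linear":[0,0.6,-0.45],"roll":0},{"linear":[0,0.6,-0.45],"roll":0},{"linear":[0,0.6,-0.22],"roll":0},{"linear":[0,0.6,-0.22],"roll":0},{"linear":[0,0.55,-0.06],"roll":0},{"linear":[0,0.5,-0.06],"roll":0},{"linear":[0,0,0],"roll":0},{"linear":[0,0,0],"roll":0},{"linear":[0,0,0],"roll":0},{"linear":[0,0,0],"roll":0}]'

```text
time_s: 7.85
position: [545.1, -118.2, 47.8]
ee_rot: [-3.137, -0.169, -0.0]
ft_force: [1.6, 4.4, 3.9]
width: 0.5
```

Emit:
jog_arm --series '[{"linear":[0,0.05,0],"roll":0},{"linear":[0,0.05,0],"roll":0},{"linear":[0,0,0],"roll":0},{"linear":[0,0,0],"roll":0},{"linear":[0,0,0],"roll":0},{"linear":[0,0,0],"roll":0},{"linear":[0,0,0],"roll":0},{"linear":[0,0,0],"roll":0},{"linear":[0,0,0],"roll":0},{"linear":[0,0,0],"roll":0}]'

```text
time_s: 8.68
position: [545.1, -118.4, 47.8]
ee_rot: [-3.136, -0.169, 0.0]
ft_force: [2.0, 10.8, 5.5]
width: 0.5
```

Emit:
jog_arm --series '[{"linear":[0,-2,0],"roll":0},{"linear":[0,0,-2.75],"roll":0},{"linear":[0,0,-2.75],"roll":0},{"linear":[2.38,1.7,0],"roll":0},{"linear":[2.38,1.7,0],"roll":0},{"linear":[2.38,1.7,0],"roll":0},{"linear":[2.38,1.7,0],"roll":0},{"linear":[2.38,1.7,0],"roll":0},{"linear":[2.38,1.7,0],"roll":0},{"linear":[0,0,0],"roll":0}]'

```text
time_s: 9.52
position: [698.9, -188.5, 101.9]
ee_rot: [3.136, 0.167, 0.003]
ft_force: [0.8, -0.2, 0.7]
width: 0.1
```

```bash
python3 -c "
from h import *
go([696.1,-184.3,28],6.2)"
```

```text
pos [ 698.9 -188.5  101.9] yaw 6.1 j6 -0.46 shift [-0.25 -0.45  7.39] roll -0.1
```

Emit:
jog_arm --series '[{"linear":[-0.1,0,1.85],"roll":0},{"linear":[-0.1,0,1.85],"roll":0},{"linear":[0,0,1.85],"roll":0},{"linear":[0,0,1.85],"roll":0},{"linear":[0,0,0],"roll":0},{"linear":[0,0,0],"roll":0},{"linear":[-0.75,0,0],"roll":0},{"linear":[-0.75,0,0],"roll":0},{"linear":[-0.5,0,-0.43],"roll":0},{"linear":[-0.5,0,-0.43],"roll":0}]'

```text
time_s: 10.35
position: [669.3, -188.6, 39.3]
ee_rot: [3.136, 0.169, 0.005]
ft_force: [1.6, -0.1, -0.2]
width: 0.4
```

Emit:
jog_arm --series '[{"linear":[-0.56,0,-0.28],"roll":0},{"linear":[-0.56,0,-0.28],"roll":0},{"linear":[-0.5,0,-0.12],"roll":0},{"linear":[-0.5,0,-0.12],"roll":0},{"linear":[-0.5,0,0],"roll":0},{"linear":[0,0,0],"roll":0},{"linear":[0,0,0],"roll":0},{"linear":[0,0,0],"roll":0},{"linear":[0,0,0],"roll":0},{"linear":[0,0,0],"roll":0}]'

```text
time_s: 11.18
position: [642.9, -191.0, 44.9]
ee_rot: [-3.137, -0.169, 0.001]
ft_force: [0.3, -0.1, -0.1]
width: 0.6
```

Emit:
jog_arm --series '[{"linear":[-0.1,0,0],"roll":0},{"linear":[-0.1,0,0],"roll":0},{"linear":[-0.1,0,0],"roll":0},{"linear":[0,0,0],"roll":0},{"linear":[0,0,0],"roll":0},{"linear":[0,0,0],"roll":0},{"linear":[0,0,0],"roll":0},{"linear":[0,0,0],"roll":0},{"linear":[0,0,0],"roll":0},{"linear":[0,0,0],"roll":0}]'

```text
time_s: 12.02
position: [641.2, -191.3, 45.2]
ee_rot: [3.136, 0.169, 0.004]
ft_force: [7.5, 2.0, -4.4]
width: 0.7
```

Emit:
jog_arm --series '[{"linear":[2,0,0],"roll":0},{"linear":[0,0,-2.75],"roll":0},{"linear":[0,0,-2.75],"roll":0},{"linear":[-2.13,2.72,0],"roll":0},{"linear":[-2.13,2.72,0],"roll":0},{"linear":[-2.13,2.72,0],"roll":0},{"linear":[-2.13,2.72,0],"roll":0},{"linear":[-2.13,2.72,0],"roll":0},{"linear":[0,0,0],"roll":0},{"linear":[0,0,0],"roll":0}]'

```text
time_s: 12.85
position: [567.6, -337.4, 100.4]
ee_rot: [-3.137, -0.164, 0.0]
ft_force: [-0.4, 0.3, -0.1]
width: 0.8
```

```bash
python3 -c "
from h import *
go([569.8,-335.8,22],6.2)"
```

```text
pos [ 567.6 -337.4  100.4] yaw 6.0 j6 -0.74 shift [ 0.24 -0.14  7.84] roll -0.2
```

Emit:
jog_arm --series '[{"linear":[0,0,1.96],"roll":0},{"linear":[0,0,1.96],"roll":0},{"linear":[0,0,1.96],"roll":0},{"linear":[0,0,1.96],"roll":0},{"linear":[0,0,0],"roll":0},{"linear":[0,0,0],"roll":0},{"linear":[0,-0.6,0],"roll":0},{"linear":[0,-0.6,0],"roll":0},{"linear":[0,-0.5,-0.63],"roll":0},{"linear":[0,-0.5,-0.63],"roll":0}]'

```text
time_s: 13.68
position: [566.8, -314.0, 36.1]
ee_rot: [3.135, 0.169, 0.003]
ft_force: [-0.5, -0.9, -0.5]
width: 0.6
```

Emit:
jog_arm --series '[{"linear":[0,-0.6,-0.44],"roll":0},{"linear":[0,-0.6,-0.44],"roll":0},{"linear":[0,-0.6,-0.22],"roll":0},{"linear":[0,-0.6,-0.22],"roll":0},{"linear":[0,-0.55,-0.06],"roll":0},{"linear":[0,-0.55,-0.06],"roll":0},{"linear":[0,0,0],"roll":0},{"linear":[0,0,0],"roll":0},{"linear":[0,0,0],"roll":0},{"linear":[0,0,0],"roll":0}]'

```text
time_s: 14.52
position: [562.8, -280.8, 49.0]
ee_rot: [3.134, 0.169, 0.002]
ft_force: [-0.0, -12.7, -0.6]
width: 0.9
```

Emit:
jog_arm --series '[{"linear":[0,-0.05,0],"roll":0},{"linear":[0,-0.05,0],"roll":0},{"linear":[0,0,0],"roll":0},{"linear":[0,0,0],"roll":0},{"linear":[0,0,0],"roll":0},{"linear":[0,0,0],"roll":0},{"linear":[0,0,0],"roll":0},{"linear":[0,0,0],"roll":0},{"linear":[0,0,0],"roll":0},{"linear":[0,0,0],"roll":0}]'

```text
time_s: 15.35
position: [562.8, -280.7, 49.0]
ee_rot: [3.133, 0.169, 0.003]
ft_force: [-1.2, -17.3, -2.4]
width: 0.5
```

Emit:
jog_arm --gripper -1 --series '[{"linear":[0,1,0],"roll":0},{"linear":[0,2,0],"roll":0},{"linear":[0,3,0],"roll":0},{"linear":[0,0,-3],"roll":0},{"linear":[0,0,-3.5],"roll":0},{"linear":[0,0,-3.5],"roll":0},{"linear":[0,0,-3],"roll":0},{"linear":[0,0,-3],"roll":0},{"linear":[0,0,0],"roll":0},{"linear":[0,0,0],"roll":0}]'

```text
time_s: 16.18
position: [569.1, -337.7, 210.2]
ee_rot: [3.136, 0.169, 0.003]
ft_force: [-0.0, -0.5, -0.8]
width: 61.3
```

```bash
python3 - <<'E'
from h import *
t,s=camera('top'),camera('side');cv2.imwrite('pics/g_top.png',t);cv2.imwrite('pics/g_side.png',s)
cv2.imwrite('pics/g.png',np.hstack([cv2.resize(s[260:460,220:440],(396,360)),cv2.resize(t[215:345,340:465],(346,360))]))
def handle():
  out=[]
  for im,n,box in [(t,"top",(240,300,175,240)),(s,"side",(140,190,235,280))]:
    c=max(cv2.findContours((im.max(2)[box[0]:box[1],box[2]:box[3]]<50).astype(np.uint8),0,1)[0],key=cv2.contourArea)
    r=cv2.minAreaRect(c);out.append(np.array(r[0])+[box[2],box[0]]);print(n,out[-1].round(1),r[1:])
  print(tri(camera_model('top'),out[0],camera_model('side'),out[1]), onz(camera_model('top'),out[0],94))
handle()
# plate: white pixels around stand
h=cv2.cvtColor(t,cv2.COLOR_BGR2HSV);print(t[302,160:180:5].tolist(),t[306,160:280:20].tolist(),t[304,160:280:20].tolist(),t[312,200].tolist())
E
```

```text
top [205.5 270.5] ((5.0, 39.0), 90.0)
side [242. 167.] ((14.0, 20.0), 0.0)
(array([551.03589244, 211.72650944,  82.23567586]), np.float64(31.657200125486785)) [565.23622591 209.3338071   94.        ]
[[128, 125, 124], [124, 122, 120], [128, 125, 123], [124, 123, 121]] [[164, 164, 163], [160, 160, 159], [154, 155, 152], [158, 160, 155], [167, 167, 162], [176, 177, 171]] [[154, 152, 151], [170, 168, 168], [173, 172, 171], [172, 171, 171], [164, 163, 161], [166, 169, 168]] [176, 176, 171]
```

View pics/g.png

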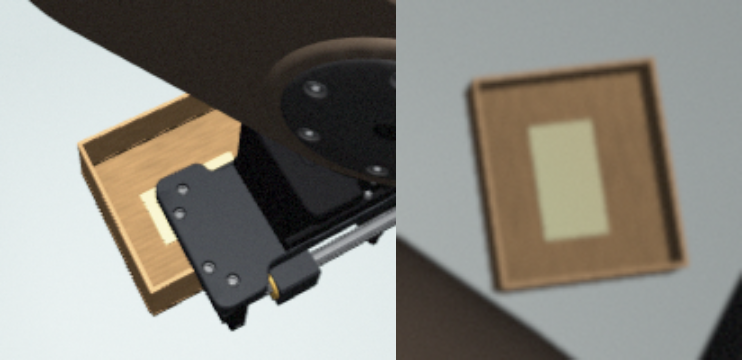

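Emit:
jog_arm --gripper -1 --series '[{"linear":[0.33,-3.3,-0.5],"roll":0},{"linear":[0.33,-3.3,-0.5],"roll":0},{"linear":[0.33,-3.3,-0.5],"roll":0},{"linear":[0.33,-3.3,-0.5],"roll":0},{"linear":[0.33,-3.3,-0.5],"roll":0},{"linear":[0.33,-3.3,-0.5],"roll":0},{"linear":[0.33,-3.3,-0.5],"roll":0},{"linear":[0.33,-3.3,-0.5],"roll":0},{"linear":[0.33,-3.3,-0.5],"roll":0},{"linear":[0.33,-3.3,-0.5],"roll":0}]'

```text
time_s: 17.12
position: [565.4, -4.5, 257.4]
ee_rot: [-3.136, -0.169, 0.005]
ft_force: [0.1, -0.3, 0.2]
width: 95.3
```

Emit:
jog_arm --series '[{"linear":[0.35,-3.45,0],"roll":0},{"linear":[0.35,-3.45,0],"roll":0},{"linear":[0.35,-3.45,0],"roll":0},{"linear":[0.35,-3.45,0],"roll":0},{"linear":[0.35,-3.45,0],"roll":0},{"linear":[0.35,-3.45,0],"roll":0},{"linear":[0,0,0],"roll":4.9},{"linear":[0,0,0],"roll":0},{"linear":[0,0,0],"roll":0},{"linear":[0,0,0],"roll":0}]'

```text
time_s: 17.95
position: [564.6, 201.0, 258.0]
ee_rot: [3.141, 0.037, -0.003]
ft_force: [-1.1, -0.4, -0.0]
width: 94.8
```

```bash
python3 - <<'E'
from h import *
s=get_state();m=camera_model('wrist');w=camera('wrist');cv2.imwrite('pics/h.png',w)
r=R.from_rotvec(s['ee_rot'])
print(s['position'],r.inv().apply(m['origin']-s['position']),(r.inv()*R.from_rotvec(m['rotation'])).as_rotvec(),m['intrinsics'])
for p in ([566,210,96],[566,340,8],[566,80,8],[510,210,8],[625,210,8]):print(p,proj(m,p).round())
go([566,210,88],1.2)
E
```

```text
[564.62785624 201.001762   257.99792364] [  -0.6912525   -70.34590491 -156.5642539 ] [-2.56682605e-01 -6.26254793e-06  6.78847786e-06] [[383.56530737   0.         319.77645521]
 [  0.         383.56530737 236.30186219]
 [  0.           0.           1.        ]]
[566, 210, 96] [323. 211.]
[566, 340, 8] [326.  63.]
[566, 80, 8] [319. 307.]
[510, 210, 8] [270. 194.]
[625, 210, 8] [378. 196.]
pos [564.7 200.8 258.3] yaw 1.3 j6 0.21 shift [ 0.17 -0.92 17.03] roll 0.1
```

View pics/h.png

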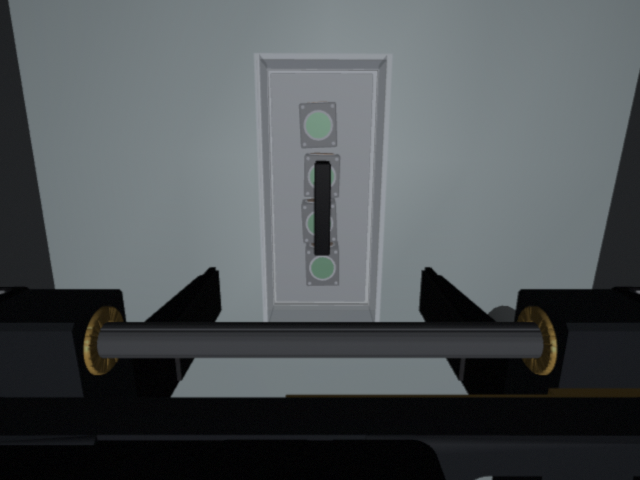

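Emit:
jog_arm --series '[{"linear":[0.05,-0.5,2.5],"roll":0},{"linear":[0.05,-0.5,2.5],"roll":0},{"linear":[0,0,2.5],"roll":0},{"linear":[0,0,2.5],"roll":0},{"linear":[0,0,2.5],"roll":0},{"linear":[0,0,2.5],"roll":0},{"linear":[0,0,1.5],"roll":0},{"linear":[0,0,0.8],"roll":0},{"linear":[0,0,0],"roll":0},{"linear":[0,0,0],"roll":0}]'

```text
time_s: 18.83
position: [565.9, 211.3, 86.3]
ee_rot: [3.141, 0.034, 0.0]
ft_force: [0.2, -0.1, 0.7]
width: 95.5
```

Emit:
jog_arm --gripper 1 --series '[{"linear":[0,0,0],"roll":0},{"linear":[0,0,0],"roll":0},{"linear":[0,0,0],"roll":0},{"linear":[0,0,0],"roll":0},{"linear":[0,0,0],"roll":0},{"linear":[0,0,0],"roll":0},{"linear":[0,0,0],"roll":0},{"linear":[0,0,0],"roll":0},{"linear":[0,0,0],"roll":0},{"linear":[0,0,0],"roll":0}]'

```text
time_s: 19.67
position: [565.6, 211.8, 85.9]
ee_rot: [3.141, 0.035, -0.0]
ft_force: [-0.9, 0.7, 0.2]
width: 33.7
```

Emit:
jog_arm --series '[{"linear":[0,0,0],"roll":0},{"linear":[0,0,0],"roll":0},{"linear":[0,0,-0.1],"roll":0},{"linear":[0,0,-0.2],"roll":0},{"linear":[0,0,-0.4],"roll":0},{"linear":[0,0,-0.6],"roll":0},{"linear":[0,0,-0.8],"roll":0},{"linear":[0,0,-0.8],"roll":0},{"linear":[0,0,-0.8],"roll":0},{"linear":[0,0,0],"roll":0}]'

```text
time_s: 20.5
position: [566.3, 212.0, 125.0]
ee_rot: [-3.141, -0.035, -0.004]
ft_force: [-0.1, -0.4, -2.5]
width: 13.8
```

Emit:
jog_arm --series '[{"linear":[0,0,-1.5],"roll":0},{"linear":[0,0,-1.5],"roll":0},{"linear":[-1,0,-1],"roll":0},{"linear":[-2,0,0],"roll":0},{"linear":[-2.4,0,0],"roll":0},{"linear":[-2.4,0,0],"roll":0},{"linear":[-2.4,0,0],"roll":0},{"linear":[-2.4,0,0],"roll":0},{"linear":[-1.5,0,0],"roll":0},{"linear":[0,0,0],"roll":0}]'

```text
time_s: 21.33
position: [421.0, 208.3, 163.1]
ee_rot: [3.141, 0.036, -0.003]
ft_force: [0.5, 0.3, -3.1]
width: 13.7
```

Emit:
jog_arm --series '[{"linear":[0,0,1.5],"roll":0},{"linear":[0,0,1.5],"roll":0},{"linear":[0,0,1.5],"roll":0},{"linear":[0,0,1.5],"roll":0},{"linear":[0,0,1],"roll":0},{"linear":[0,0,0.5],"roll":0},{"linear":[0,0,0.2],"roll":0},{"linear":[0,0,0],"roll":0},{"linear":[0,0,0],"roll":0},{"linear":[0,0,0],"roll":0}]'

```text
time_s: 22.17
position: [424.9, 208.7, 86.5]
ee_rot: [-3.141, -0.035, -0.002]
ft_force: [-0.6, -0.3, -3.0]
width: 14.1
```

Lower slowly to contact.

Emit:
jog_arm --series '[{"linear":[0,0,0.15],"roll":0},{"linear":[0,0,0.15],"roll":0},{"linear":[0,0,0.15],"roll":0},{"linear":[0,0,0.1],"roll":0},{"linear":[0,0,0.05],"roll":0},{"linear":[0,0,0],"roll":0},{"linear":[0,0,0],"roll":0},{"linear":[0,0,0],"roll":0},{"linear":[0,0,0],"roll":0},{"linear":[0,0,0],"roll":0}]'

```text
time_s: 23.0
position: [424.6, 208.7, 79.9]
ee_rot: [3.141, 0.035, 0.0]
ft_force: [-0.9, -0.4, -2.8]
width: 13.8
```

Emit:
jog_arm --series '[{"linear":[0,0,0.1],"roll":0},{"linear":[0,0,0.1],"roll":0},{"linear":[0,0,0],"roll":0},{"linear":[0,0,0],"roll":0},{"linear":[0,0,0],"roll":0},{"linear":[0,0,0],"roll":0},{"linear":[0,0,0],"roll":0},{"linear":[0,0,0],"roll":0},{"linear":[0,0,0],"roll":0},{"linear":[0,0,0],"roll":0}]'

```text
time_s: 23.83
position: [424.8, 208.7, 78.5]
ee_rot: [-3.141, -0.035, -0.001]
ft_force: [-1.3, -1.8, 9.7]
width: 13.9
```

Emit:
jog_arm --gripper -1 --series '[{"linear":[0,0,0],"roll":0},{"linear":[0,0,0],"roll":0},{"linear":[0,0,0],"roll":0},{"linear":[0,0,0],"roll":0},{"linear":[0,0,-2],"roll":0},{"linear":[0,0,-4],"roll":0},{"linear":[0,0,-4],"roll":0},{"linear":[0,0,-4],"roll":0},{"linear":[0,0,-4],"roll":0},{"linear":[1,0.5,0],"roll":0}]'

```text
time_s: 24.67
position: [435.7, 204.9, 264.8]
ee_rot: [-3.138, -0.036, -0.015]
ft_force: [0.2, 0.6, 0.2]
width: 74.8
```

Emit:
jog_arm --series '[{"linear":[2.6,0.3,0],"roll":0},{"linear":[2.6,0.3,0],"roll":0},{"linear":[2.6,0.3,0],"roll":0},{"linear":[2.6,0.3,0],"roll":0},{"linear":[2.6,0.3,0],"roll":0},{"linear":[0,0,0],"roll":0},{"linear":[0,0,0],"roll":0},{"linear":[0,0,0],"roll":0},{"linear":[0,0,0],"roll":0},{"linear":[0,0,0],"roll":0}]'

```text
time_s: 25.5
position: [564.2, 192.0, 258.2]
ee_rot: [3.141, 0.036, 0.0]
ft_force: [-0.2, -0.6, -0.1]
width: 94.7
```

```bash
python3 - <<'E'
from h import *
s=get_state();m=camera_model('wrist');w=camera('wrist');cv2.imwrite('pics/i.png',w)
print(s['position'],s['time_s'])
h=cv2.cvtColor(w,cv2.COLOR_BGR2HSV)
g=cv2.inRange(h,(40,40,60),(95,255,255))
for c in cv2.findContours(g,0,1)[0]:
    if cv2.contourArea(c)>150:
        (x,y),r=cv2.minEnclosingCircle(c);print((round(x),round(y)),round(r),onz(m,(x,y),46).round(1))
E
```

```text
[564.24861161 192.01865801 258.18998054] 25.5
(323, 264) 11 [568.2 136.9  46. ]
(326, 225) 12 [569.9 177.   46. ]
(322, 167) 12 [564.5 233.8  46. ]
(318, 115) 13 [559.8 280.9  46. ]
```

View pics/i.png

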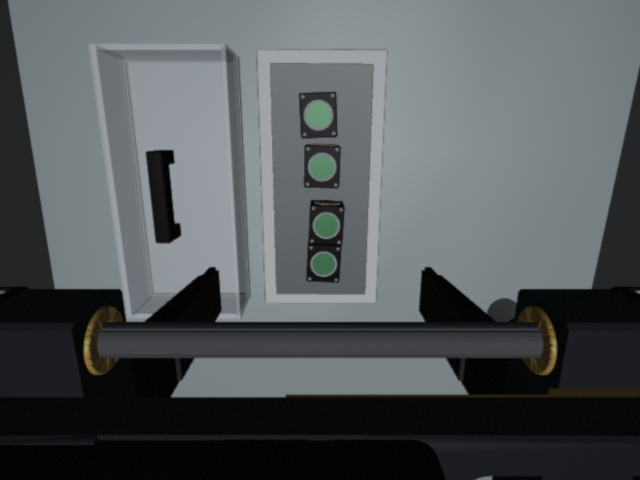

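```bash
cat >> h.py <<'E'
def cubes(save=None,z=46):
    m=camera_model('wrist');w=camera('wrist')
    if save: cv2.imwrite(save,w)
    g=cv2.inRange(cv2.cvtColor(w,cv2.COLOR_BGR2HSV),(40,40,60),(95,255,255));gray=w.max(2)
    for c in cv2.findContours(g,0,1)[0]:
        if cv2.contourArea(c)<150: continue
        (x,y),r=cv2.minEnclosingCircle(c);p=onz(m,(x,y),z)
        P=[proj(m,p+[dx,dy,0]) for dx in(-25,25) for dy in(-20,20)]
        (a,b),(e,f)=np.min(P,0).astype(int),np.max(P,0).astype(int)
        k=cv2.inRange(gray[b:f,a:e],0,62)
        q=max(cv2.findContours(k,0,1)[0],key=cv2.contourArea)[:,0]+[a,b]
        # left and right flanks -> line x(y) on the plane
        L=np.array([onz(m,(q[q[:,1]==v,0].min(),v),z) for v in range(int(y-9),int(y+10)) if (q[:,1]==v).any()])
        Rr=np.array([onz(m,(q[q[:,1]==v,0].max(),v),z) for v in range(int(y-9),int(y+10)) if (q[:,1]==v).any()])
        fl=[-np.degrees(np.arctan(np.polyfit(A[:,1],A[:,0],1)[0])).round(1) for A in(L,Rr)]
        print("cube",p.round(1),"px",(round(x),round(y)),"yaw L/R",fl,"width",(Rr[:,0].mean()-L[:,0].mean()).round(1),"mid x",((Rr[:,0].mean()+L[:,0].mean())/2).round(1))
E
python3 -c "
from h import *
cubes();go([568.2,137,33],1.3)"
```

```text
cube [568.3 137.1  46. ] px (323, 264) yaw L/R [np.float64(-2.3), np.float64(-1.7)] width 33.0 mid x 568.3
cube [570.  177.1  46. ] px (326, 225) yaw L/R [np.float64(-0.6), np.float64(-1.7)] width 32.8 mid x 570.0
cube [564.3 233.9  46. ] px (321, 167) yaw L/R [np.float64(-3.5), np.float64(-0.4)] width 32.7 mid x 564.5
cube [559.7 280.9  46. ] px (318, 115) yaw L/R [np.float64(2.4), np.float64(5.6)] width 32.7 mid x 560.0
pos [564.5 192.  258.2] yaw 1.3 j6 0.19 shift [ 0.23  5.5  22.52] roll -0.0
```

Emit:
jog_arm --gripper -0.25 --series '[{"linear":[0.1,2.75,2],"roll":0},{"linear":[0.1,2.75,3],"roll":3.3},{"linear":[0,0,3.2],"roll":0},{"linear":[0,0,3.2],"roll":0},{"linear":[0,0,3.2],"roll":0},{"linear":[0,0,3.2],"roll":0},{"linear":[0,0,2.5],"roll":0},{"linear":[0,0,1.5],"roll":0},{"linear":[0,0,0.7],"roll":0},{"linear":[0,0,0],"roll":0}]'

```text
time_s: 26.43
position: [567.6, 136.8, 31.8]
ee_rot: [3.141, -0.055, -0.003]
ft_force: [-0.0, 0.2, 0.5]
width: 59.2
```

Emit:
jog_arm --gripper 1 --series '[{"linear":[0,0,0],"roll":0},{"linear":[0,0,0],"roll":0},{"linear":[0,0,0],"roll":0},{"linear":[0,0,0],"roll":0},{"linear":[0,0,0],"roll":0},{"linear":[0,0,0],"roll":0},{"linear":[0,0,0],"roll":0},{"linear":[0,0,0],"roll":0},{"linear":[0,0,0],"roll":0},{"linear":[0,0,0],"roll":0}]'

```text
time_s: 27.27
position: [568.6, 136.9, 33.8]
ee_rot: [-3.141, 0.056, -0.002]
ft_force: [-1.0, 0.3, 6.4]
width: 33.5
```

```bash
python3 -c "
from h import *
go([586.6,-165.8,140],6.2)"
```

```text
pos [568.6 136.9  33.8] yaw -2.0 j6 0.16 shift [  2.88  30.18 -10.62] roll -8.2
```

Emit:
jog_arm --series '[{"linear":[0,0,-0.6],"roll":0},{"linear":[0,0,-2.5],"roll":0},{"linear":[0,0,-3.5],"roll":-4.1},{"linear":[0,0,-4],"roll":-4.1},{"linear":[-0.18,3.7,0],"roll":0},{"linear":[-0.18,3.7,0],"roll":0},{"linear":[-0.18,3.7,0],"roll":0},{"linear":[-0.18,3.7,0],"roll":0},{"linear":[-0.18,3.7,0],"roll":0},{"linear":[-0.18,3.7,0],"roll":0}]'

```text
time_s: 28.1
position: [581.0, -86.8, 139.4]
ee_rot: [3.137, 0.169, 0.0]
ft_force: [0.5, -0.7, -0.7]
width: 33.9
```

Emit:
jog_arm --series '[{"linear":[-0.18,3.7,0],"roll":0},{"linear":[-0.18,3.7,0],"roll":0},{"linear":[-0.05,0.7,0],"roll":0},{"linear":[0,0,0],"roll":0},{"linear":[0,0,0],"roll":0},{"linear":[0,0,0],"roll":0},{"linear":[0,0,0],"roll":0},{"linear":[0,0,0],"roll":0},{"linear":[0,0,0],"roll":0},{"linear":[0,0,0],"roll":0}]'

```text
time_s: 28.93
position: [586.1, -165.4, 139.1]
ee_rot: [3.137, 0.171, 0.0]
ft_force: [0.0, -0.6, -0.9]
width: 33.5
```

```bash
python3 -c "
from h import *
go([586.6,-165.8,24],6.2)"
```

```text
pos [ 586.1 -165.4  139.1] yaw 6.2 j6 -0.49 shift [ 0.04  0.05 11.51] roll 0.0
```

Emit:
jog_arm --series '[{"linear":[0,0,2.5],"roll":0},{"linear":[0,0,2.5],"roll":0},{"linear":[0,0,2.5],"roll":0},{"linear":[0,0,2],"roll":0},{"linear":[0,0,1.2],"roll":0},{"linear":[0,0,0.5],"roll":0},{"linear":[0,0,0.15],"roll":0},{"linear":[0,0,0],"roll":0},{"linear":[0,0,0],"roll":0},{"linear":[0,0,0],"roll":0}]'

```text
time_s: 29.77
position: [586.5, -166.2, 26.5]
ee_rot: [3.136, 0.169, 0.002]
ft_force: [0.7, -0.2, -0.8]
width: 33.5
```

Emit:
jog_arm --series '[{"linear":[0,0,0.1],"roll":0},{"linear":[0,0,0.1],"roll":0},{"linear":[0,0,0.05],"roll":0},{"linear":[0,0,0],"roll":0},{"linear":[0,0,0],"roll":0},{"linear":[0,0,0],"roll":0},{"linear":[0,0,0],"roll":0},{"linear":[0,0,0],"roll":0},{"linear":[0,0,0],"roll":0},{"linear":[0,0,0],"roll":0}]'

```text
time_s: 30.6
position: [586.0, -166.0, 22.9]
ee_rot: [3.137, 0.169, 0.0]
ft_force: [-0.1, 0.3, -0.7]
width: 34.1
```

Emit:
jog_arm --series '[{"linear":[0,0,0.05],"roll":0},{"linear":[0,0,0.05],"roll":0},{"linear":[0,0,0.05],"roll":0},{"linear":[0,0,0],"roll":0},{"linear":[0,0,0],"roll":0},{"linear":[0,0,0],"roll":0},{"linear":[0,0,0],"roll":0},{"linear":[0,0,0],"roll":0},{"linear":[0,0,0],"roll":0},{"linear":[0,0,0],"roll":0}]'

```text
time_s: 31.43
position: [586.0, -166.0, 22.8]
ee_rot: [3.137, 0.169, 0.001]
ft_force: [-5.0, 0.9, 14.7]
width: 33.6
```

Emit:
jog_arm --gripper 0.12 --series '[{"linear":[0,0,0],"roll":0},{"linear":[0,0,0],"roll":0},{"linear":[0,0,0],"roll":0},{"linear":[0,0,-0.5],"roll":0},{"linear":[0,0,-2],"roll":0},{"linear":[0,0,-3],"roll":0},{"linear":[0,0,-3],"roll":0},{"linear":[0,0,-3],"roll":0},{"linear":[0,0,0],"roll":0},{"linear":[0,0,0],"roll":0}]'

```text
time_s: 32.27
position: [586.5, -166.2, 138.2]
ee_rot: [3.136, 0.169, 0.005]
ft_force: [0.8, 0.3, -0.7]
width: 41.9
```

Emit:
jog_arm --gripper -0.25 --series '[{"linear":[0.2,-3.85,-1.3],"roll":0},{"linear":[0.2,-3.85,-1.3],"roll":0},{"linear":[0.2,-3.85,-1.3],"roll":0},{"linear":[0.2,-3.85,-1.3],"roll":0},{"linear":[0.2,-3.85,-1.3],"roll":0},{"linear":[0.2,-3.85,-1.3],"roll":0},{"linear":[0.2,-3.85,-1.3],"roll":0},{"linear":[0.2,-3.85,-1.3],"roll":0},{"linear":[0.2,-3.85,-1.3],"roll":0},{"linear":[0,0,0],"roll":7}]'

```text
time_s: 33.1
position: [566.2, 186.1, 254.5]
ee_rot: [-3.14, 0.013, -0.002]
ft_force: [-0.1, -0.2, -0.7]
width: 59.6
```

Emit:
jog_arm --series '[{"linear":[0,0,0],"roll":0},{"linear":[0,0,0],"roll":0},{"linear":[0,0,0],"roll":0},{"linear":[0,0,0],"roll":0},{"linear":[0,0,0],"roll":0},{"linear":[0,0,0],"roll":0},{"linear":[0,0,0],"roll":0},{"linear":[0,0,0],"roll":0},{"linear":[0,0,0],"roll":0},{"linear":[0,0,0],"roll":0}]'

```text
time_s: 33.93
position: [566.6, 180.4, 253.4]
ee_rot: [3.141, -0.023, 0.0]
ft_force: [0.1, 0.1, 0.1]
width: 59.3
```

```bash
python3 -c "
from h import *
cubes();go([570,177,32.5],-1)
cv2.imwrite('pics/t1.png',camera('top'));print(get_state()['time_s'])
t=cv2.imread('pics/t1.png');m=camera_model('top')
g=cv2.inRange(cv2.cvtColor(t,cv2.COLOR_BGR2HSV),(40,40,60),(95,255,255))
for c in cv2.findContours(g,0,1)[0]:
  if cv2.contourArea(c)>20: print(cv2.contourArea(c),onz(m,cv2.minEnclosingCircle(c)[0],35).round())
"
```

```text
cube [569.9 177.1  46. ] px (324, 214) yaw L/R [np.float64(-1.3), np.float64(-0.9)] width 32.8 mid x 570.0
cube [564.6 234.   46. ] px (317, 154) yaw L/R [np.float64(-1.6), np.float64(-0.2)] width 32.5 mid x 564.7
cube [559.6 280.8  46. ] px (311, 101) yaw L/R [np.float64(3.0), np.float64(4.3)] width 32.3 mid x 560.0
pos [566.6 180.4 253.4] yaw -0.8 j6 0.21 shift [ 0.34  0.34 22.09] roll 0.2
34.0333
52.0 [575. 179.  35.]
79.0 [ 588. -164.   35.]
```

Emit:
jog_arm --series '[{"linear":[0.17,0.17,3],"roll":0},{"linear":[0.17,0.17,3.4],"roll":0},{"linear":[0,0,3.4],"roll":0},{"linear":[0,0,3.4],"roll":0},{"linear":[0,0,3.4],"roll":0},{"linear":[0,0,2.8],"roll":0},{"linear":[0,0,1.8],"roll":0},{"linear":[0,0,0.8],"roll":0},{"linear":[0,0,0],"roll":0},{"linear":[0,0,0],"roll":0}]'

```text
time_s: 34.87
position: [570.3, 177.1, 33.9]
ee_rot: [3.142, -0.022, 0.001]
ft_force: [-0.6, -0.0, -0.5]
width: 59.5
```

Emit:
jog_arm --gripper 1 --series '[{"linear":[0,0,0],"roll":0},{"linear":[0,0,0],"roll":0},{"linear":[0,0,0],"roll":0},{"linear":[0,0,0],"roll":0},{"linear":[0,0,0],"roll":0},{"linear":[0,0,0],"roll":0},{"linear":[0,0,-0.6],"roll":0},{"linear":[0,0,-2.5],"roll":0},{"linear":[0,0,-3.6],"roll":0},{"linear":[0,0,-4],"roll":-7}]'

```text
time_s: 35.7
position: [569.1, 176.7, 140.6]
ee_rot: [3.137, 0.166, -0.005]
ft_force: [1.5, -0.1, -0.3]
width: 33.7
```

Emit:
jog_arm --series '[{"linear":[-0.18,3.7,0],"roll":0},{"linear":[-0.18,3.7,0],"roll":0},{"linear":[-0.18,3.7,0],"roll":0},{"linear":[-0.18,3.7,0],"roll":0},{"linear":[-0.18,3.7,0],"roll":0},{"linear":[-0.18,3.7,0],"roll":0},{"linear":[-0.18,3.7,0],"roll":0},{"linear":[-0.18,3.7,0],"roll":0},{"linear":[-0.18,3.7,0],"roll":0},{"linear":[-0.18,3.7,0],"roll":0}]'

```text
time_s: 36.53
position: [591.5, -194.6, 140.7]
ee_rot: [-3.137, -0.169, 0.0]
ft_force: [0.6, 0.1, -1.1]
width: 34.0
```

Emit:
jog_arm --series '[{"linear":[-0.2,3.2,0],"roll":0},{"linear":[0,0,0],"roll":0},{"linear":[0,0,0],"roll":0},{"linear":[0,0,0],"roll":0},{"linear":[0,0,0],"roll":0},{"linear":[0,0,0],"roll":0},{"linear":[0,0,0],"roll":0},{"linear":[0,0,0],"roll":0},{"linear":[0,0,0],"roll":0},{"linear":[0,0,0],"roll":0}]'

```text
time_s: 37.37
position: [593.4, -224.6, 140.5]
ee_rot: [3.137, 0.17, 0.0]
ft_force: [-0.0, 0.2, -0.4]
width: 33.9
```

```bash
python3 -c "
from h import *
go([593,-225.4,23],6.2)"
```

```text
pos [ 593.4 -224.6  140.5] yaw 6.2 j6 -0.57 shift [-0.05  0.08 11.75] roll -0.0
```

Emit:
jog_arm --series '[{"linear":[0,0,2.5],"roll":0},{"linear":[0,0,2.5],"roll":0},{"linear":[0,0,2.5],"roll":0},{"linear":[0,0,2],"roll":0},{"linear":[0,0,1.2],"roll":0},{"linear":[0,0,0.6],"roll":0},{"linear":[0,0,0.2],"roll":0},{"linear":[0,0,0.1],"roll":0},{"linear":[0,0,0],"roll":0},{"linear":[0,0,0],"roll":0}]'

```text
time_s: 38.2
position: [593.8, -225.1, 25.5]
ee_rot: [3.136, 0.169, 0.002]
ft_force: [-0.7, 0.2, 0.0]
width: 33.9
```

Emit:
jog_arm --series '[{"linear":[0,0,0.05],"roll":0},{"linear":[0,0,0.05],"roll":0},{"linear":[0,0,0.05],"roll":0},{"linear":[0,0,0],"roll":0},{"linear":[0,0,0],"roll":0},{"linear":[0,0,0],"roll":0},{"linear":[0,0,0],"roll":0},{"linear":[0,0,0],"roll":0},{"linear":[0,0,0],"roll":0},{"linear":[0,0,0],"roll":0}]'

```text
time_s: 39.03
position: [593.4, -224.9, 23.1]
ee_rot: [3.137, 0.169, 0.0]
ft_force: [-1.2, 0.7, 3.3]
width: 33.8
```

Emit:
jog_arm --gripper 0.12 --series '[{"linear":[0,0,0],"roll":0},{"linear":[0,0,0],"roll":0},{"linear":[0,0,0],"roll":0},{"linear":[0,0,-0.5],"roll":0},{"linear":[0,0,-2],"roll":0},{"linear":[0,0,-4],"roll":0},{"linear":[0,0,-4],"roll":0},{"linear":[0,0,-4],"roll":0},{"linear":[0,0,-4],"roll":0},{"linear":[0,0,-3.5],"roll":0}]'

```text
time_s: 39.87
position: [593.2, -224.7, 246.2]
ee_rot: [3.136, 0.169, 0.002]
ft_force: [0.5, -0.3, 0.3]
width: 42.2
```

Emit:
jog_arm --gripper -0.25 --series '[{"linear":[0.18,-4,0],"roll":0},{"linear":[0.18,-4,0],"roll":0},{"linear":[0.18,-4,0],"roll":0},{"linear":[0.18,-4,0],"roll":0},{"linear":[0.18,-4,0],"roll":0},{"linear":[0.18,-4,0],"roll":0},{"linear":[0.18,-4,0],"roll":0},{"linear":[0.18,-4,0],"roll":0},{"linear":[0.18,-4,0],"roll":0},{"linear":[0.18,-4,0],"roll":0}]'

```text
time_s: 40.7
position: [567.6, 176.7, 243.4]
ee_rot: [3.137, 0.169, 0.001]
ft_force: [1.2, 0.7, 0.1]
width: 59.3
```

Emit:
jog_arm --series '[{"linear":[0,0,0],"roll":7},{"linear":[0,0,0],"roll":0.5},{"linear":[0,0,0],"roll":0},{"linear":[0,0,0],"roll":0},{"linear":[0,0,0],"roll":0},{"linear":[0,0,0],"roll":0},{"linear":[0,0,0],"roll":0},{"linear":[0,0,0],"roll":0},{"linear":[0,0,0],"roll":0},{"linear":[0,0,0],"roll":0}]'

```text
time_s: 41.53
position: [568.2, 174.6, 242.9]
ee_rot: [3.141, -0.036, 0.0]
ft_force: [-0.7, -0.4, -0.1]
width: 59.7
```

```bash
python3 -c "
from h import *
cubes('pics/j.png');go([564.7,234,32.5],-1)
print(get_state()['time_s'])
t=camera('top');m=camera_model('top')
g=cv2.inRange(cv2.cvtColor(t,cv2.COLOR_BGR2HSV),(40,40,60),(95,255,255))
for c in cv2.findContours(g,0,1)[0]:
  if cv2.contourArea(c)>20: print(cv2.contourArea(c),onz(m,cv2.minEnclosingCircle(c)[0],35).round())
"
```

```text
cube [564.5 233.9  46. ] px (315, 148) yaw L/R [np.float64(0.9), np.float64(-0.8)] width 32.5 mid x 564.6
cube [559.8 280.9  46. ] px (308, 93) yaw L/R [np.float64(2.3), np.float64(3.6)] width 32.4 mid x 560.0
pos [568.2 174.7 242.9] yaw -1.3 j6 0.21 shift [-0.49 -5.92 21.04] roll -0.3
41.5833
78.0 [ 588. -164.   35.]
81.5 [ 596. -223.   35.]
```

Emit:
jog_arm --series '[{"linear":[-0.25,-2.96,0.5],"roll":0},{"linear":[-0.24,-2.96,1],"roll":0},{"linear":[0,0,3.7],"roll":0},{"linear":[0,0,3.7],"roll":0},{"linear":[0,0,3.7],"roll":0},{"linear":[0,0,3.4],"roll":0},{"linear":[0,0,2.5],"roll":0},{"linear":[0,0,1.6],"roll":0},{"linear":[0,0,0.8],"roll":0},{"linear":[0,0,0],"roll":0}]'

```text
time_s: 42.47
position: [564.1, 233.9, 32.3]
ee_rot: [3.141, -0.036, -0.004]
ft_force: [-0.1, 0.4, 0.0]
width: 59.6
```

Emit:
jog_arm --gripper 1 --series '[{"linear":[0,0,0],"roll":0},{"linear":[0,0,0],"roll":0},{"linear":[0,0,0],"roll":0},{"linear":[0,0,0],"roll":0},{"linear":[0,0,0],"roll":0},{"linear":[0,0,0],"roll":0},{"linear":[0,0,-0.6],"roll":0},{"linear":[0,0,-2.5],"roll":0},{"linear":[0,0,-3.6],"roll":-0.5},{"linear":[0,0,-4],"roll":-7}]'

```text
time_s: 43.3
position: [563.8, 233.8, 141.2]
ee_rot: [3.136, 0.167, -0.005]
ft_force: [0.9, 1.0, -0.3]
width: 34.0
```

Emit:
jog_arm --series '[{"linear":[-0.78,3.33,0],"roll":0},{"linear":[-0.78,3.33,0],"roll":0},{"linear":[-0.78,3.33,0],"roll":0},{"linear":[-0.78,3.33,0],"roll":0},{"linear":[-0.78,3.33,0],"roll":0},{"linear":[-0.78,3.33,0],"roll":0},{"linear":[-0.78,3.33,0],"roll":0},{"linear":[-0.78,3.33,0],"roll":0},{"linear":[-0.78,3.33,0],"roll":0},{"linear":[-0.78,3.33,0],"roll":0}]'

```text
time_s: 44.13
position: [522.4, -107.0, 141.4]
ee_rot: [3.137, 0.169, 0.0]
ft_force: [0.9, 0.3, -0.8]
width: 33.8
```

Emit:
jog_arm --series '[{"linear":[-0.78,3.33,0],"roll":0},{"linear":[-0.78,3.33,0],"roll":0},{"linear":[0,0,0],"roll":0},{"linear":[0,0,0],"roll":0},{"linear":[0,0,0],"roll":0},{"linear":[0,0,0],"roll":0},{"linear":[0,0,0],"roll":0},{"linear":[0,0,0],"roll":0},{"linear":[0,0,0],"roll":0},{"linear":[0,0,0],"roll":0}]'

```text
time_s: 44.97
position: [514.7, -172.8, 140.9]
ee_rot: [3.137, 0.17, -0.0]
ft_force: [-0.3, 1.1, -0.9]
width: 33.8
```

```bash
python3 -c "
from h import *
go([515,-173.6,23],6.2)"
```

```text
pos [ 514.7 -172.8  140.9] yaw 6.2 j6 -0.55 shift [ 0.02  0.08 11.79] roll 0.0
```

Emit:
jog_arm --series '[{"linear":[0,0,2.5],"roll":0},{"linear":[0,0,2.5],"roll":0},{"linear":[0,0,2.5],"roll":0},{"linear":[0,0,2],"roll":0},{"linear":[0,0,1.2],"roll":0},{"linear":[0,0,0.6],"roll":0},{"linear":[0,0,0.2],"roll":0},{"linear":[0,0,0.1],"roll":0},{"linear":[0,0,0],"roll":0},{"linear":[0,0,0],"roll":0}]'

```text
time_s: 45.8
position: [514.9, -173.4, 25.7]
ee_rot: [3.136, 0.169, 0.002]
ft_force: [-0.9, -0.3, -0.3]
width: 34.0
```

Emit:
jog_arm --series '[{"linear":[0,0,0.05],"roll":0},{"linear":[0,0,0.05],"roll":0},{"linear":[0,0,0.05],"roll":0},{"linear":[0,0,0],"roll":0},{"linear":[0,0,0],"roll":0},{"linear":[0,0,0],"roll":0},{"linear":[0,0,0],"roll":0},{"linear":[0,0,0],"roll":0},{"linear":[0,0,0],"roll":0},{"linear":[0,0,0],"roll":0}]'

```text
time_s: 46.63
position: [514.7, -173.4, 23.8]
ee_rot: [3.137, 0.169, 0.001]
ft_force: [-1.3, -0.8, 5.3]
width: 33.9
```

Emit:
jog_arm --gripper 0.12 --series '[{"linear":[0,0,0],"roll":0},{"linear":[0,0,0],"roll":0},{"linear":[0,0,0],"roll":0},{"linear":[0,0,-0.5],"roll":0},{"linear":[0,0,-2],"roll":0},{"linear":[0,0,-4],"roll":0},{"linear":[0,0,-4],"roll":0},{"linear":[0,0,-4],"roll":0},{"linear":[0,0,-4],"roll":0},{"linear":[0,0,-3.5],"roll":0}]'

```text
time_s: 47.47
position: [514.3, -173.1, 246.6]
ee_rot: [3.136, 0.169, 0.002]
ft_force: [1.0, -0.5, 0.3]
width: 41.9
```

Emit:
jog_arm --gripper -0.25 --series '[{"linear":[0.9,-3.7,0],"roll":0},{"linear":[0.9,-3.7,0],"roll":0},{"linear":[0.9,-3.7,0],"roll":0},{"linear":[0.9,-3.7,0],"roll":0},{"linear":[0.9,-3.7,0],"roll":0},{"linear":[0.9,-3.7,0],"roll":0},{"linear":[0.9,-3.7,0],"roll":0},{"linear":[0.9,-3.7,0],"roll":0},{"linear":[0.9,-3.7,0],"roll":0},{"linear":[0.9,-3.7,0],"roll":0}]'

```text
time_s: 48.3
position: [564.0, 206.2, 243.8]
ee_rot: [3.137, 0.169, 0.0]
ft_force: [1.1, -0.3, -0.4]
width: 59.6
```

Emit:
jog_arm --series '[{"linear":[0,0,0],"roll":3.2},{"linear":[0,0,0],"roll":0},{"linear":[0,0,0],"roll":0},{"linear":[0,0,0],"roll":0},{"linear":[0,0,0],"roll":0},{"linear":[0,0,0],"roll":0},{"linear":[0,0,0],"roll":0},{"linear":[0,0,0],"roll":0},{"linear":[0,0,0],"roll":0},{"linear":[0,0,0],"roll":0}]'

```text
time_s: 49.13
position: [564.3, 204.1, 243.4]
ee_rot: [3.14, 0.081, 0.0]
ft_force: [0.2, 0.1, 0.0]
width: 59.5
```

```bash
python3 -c "
from h import *
cubes('pics/k.png');go([559.8,281,32.5],3)
print(get_state()['time_s'])
t=camera('top');m=camera_model('top')
g=cv2.inRange(cv2.cvtColor(t,cv2.COLOR_BGR2HSV),(40,40,60),(95,255,255))
for c in cv2.findContours(g,0,1)[0]:
  if cv2.contourArea(c)>20: print(cv2.contourArea(c),onz(m,cv2.minEnclosingCircle(c)[0],35).round())
"
```

```text
cube [559.8 280.8  46. ] px (320, 128) yaw L/R [np.float64(2.3), np.float64(4.8)] width 32.0 mid x 559.9
pos [564.3 204.2 243.4] yaw 3.0 j6 0.19 shift [-0.05 -7.7  21.09] roll -0.0
49.1833
79.5 [ 517. -172.   35.]
79.0 [ 588. -164.   35.]
82.5 [ 596. -223.   35.]
```

Emit:
jog_arm --series '[{"linear":[0,-3.85,0.5],"roll":0},{"linear":[-0.05,-3.85,1],"roll":0},{"linear":[0,0,3.7],"roll":0},{"linear":[0,0,3.7],"roll":0},{"linear":[0,0,3.7],"roll":0},{"linear":[0,0,3.4],"roll":0},{"linear":[0,0,2.5],"roll":0},{"linear":[0,0,1.7],"roll":0},{"linear":[0,0,0.9],"roll":0},{"linear":[0,0,0],"roll":0}]'

```text
time_s: 50.07
position: [559.1, 280.8, 30.6]
ee_rot: [3.139, 0.082, -0.004]
ft_force: [0.3, -0.9, 0.6]
width: 58.9
```

Emit:
jog_arm --gripper 1 --series '[{"linear":[0,0,0],"roll":0},{"linear":[0,0,0],"roll":0},{"linear":[0,0,0],"roll":0},{"linear":[0,0,0],"roll":0},{"linear":[0,0,0],"roll":0},{"linear":[0,0,0],"roll":0},{"linear":[0,0,-0.6],"roll":0},{"linear":[0,0,-2.5],"roll":0},{"linear":[0,0,-3.6],"roll":0},{"linear":[0,0,-4],"roll":-3.2}]'

```text
time_s: 50.9
position: [558.9, 280.8, 139.6]
ee_rot: [3.136, 0.168, -0.005]
ft_force: [0.8, -0.9, -1.1]
width: 33.6
```

Emit:
jog_arm --series '[{"linear":[-0.67,3.62,0],"roll":0},{"linear":[-0.67,3.62,0],"roll":0},{"linear":[-0.67,3.62,0],"roll":0},{"linear":[-0.67,3.62,0],"roll":0},{"linear":[-0.67,3.62,0],"roll":0},{"linear":[-0.67,3.62,0],"roll":0},{"linear":[-0.67,3.62,0],"roll":0},{"linear":[-0.67,3.62,0],"roll":0},{"linear":[-0.67,3.62,0],"roll":0},{"linear":[-0.67,3.62,0],"roll":0}]'

```text
time_s: 51.73
position: [531.6, -87.7, 139.9]
ee_rot: [3.137, 0.169, 0.0]
ft_force: [0.5, -0.6, -1.2]
width: 33.5
```

Emit:
jog_arm --series '[{"linear":[-0.67,3.62,0],"roll":0},{"linear":[-0.67,3.62,0],"roll":0},{"linear":[-0.67,3.62,0],"roll":0},{"linear":[-0.67,3.62,0],"roll":0},{"linear":[0,0,0],"roll":0},{"linear":[0,0,0],"roll":0},{"linear":[0,0,0],"roll":0},{"linear":[0,0,0],"roll":0},{"linear":[0,0,0],"roll":0},{"linear":[0,0,0],"roll":0}]'

```text
time_s: 52.57
position: [521.3, -231.8, 139.6]
ee_rot: [3.137, 0.172, 0.0]
ft_force: [0.7, 0.1, -1.0]
width: 33.9
```

```bash
python3 -c "
from h import *
go([521.5,-233.2,23],6.2)"
```

```text
pos [ 521.3 -231.8  139.6] yaw 6.3 j6 -0.64 shift [1.000e-02 1.400e-01 1.166e+01] roll 0.1
```

Emit:
jog_arm --series '[{"linear":[0,0.1,2.5],"roll":0},{"linear":[0,0,2.5],"roll":0},{"linear":[0,0,2.5],"roll":0},{"linear":[0,0,2],"roll":0},{"linear":[0,0,1.2],"roll":0},{"linear":[0,0,0.6],"roll":0},{"linear":[0,0,0.2],"roll":0},{"linear":[0,0,0.1],"roll":0},{"linear":[0,0,0],"roll":0},{"linear":[0,0,0],"roll":0}]'

```text
time_s: 53.4
position: [521.6, -234.0, 24.4]
ee_rot: [3.136, 0.169, 0.002]
ft_force: [1.4, 0.8, -1.1]
width: 34.1
```

Emit:
jog_arm --series '[{"linear":[0,0,0.05],"roll":0},{"linear":[0,0,0.05],"roll":0},{"linear":[0,0,0.05],"roll":0},{"linear":[0,0,0],"roll":0},{"linear":[0,0,0],"roll":0},{"linear":[0,0,0],"roll":0},{"linear":[0,0,0],"roll":0},{"linear":[0,0,0],"roll":0},{"linear":[0,0,0],"roll":0},{"linear":[0,0,0],"roll":0}]'

```text
time_s: 54.23
position: [521.3, -234.0, 22.4]
ee_rot: [3.137, 0.169, 0.001]
ft_force: [-1.2, -1.0, 5.7]
width: 33.9
```

Emit:
jog_arm --gripper 0.12 --series '[{"linear":[0,0,0],"roll":0},{"linear":[0,0,0],"roll":0},{"linear":[0,0,0],"roll":0},{"linear":[0,0,-0.5],"roll":0},{"linear":[0,0,-2],"roll":0},{"linear":[0,0,-4],"roll":0},{"linear":[0,0,-4],"roll":0},{"linear":[0,0,-4],"roll":0},{"linear":[0,0,-4],"roll":0},{"linear":[0,0,-4],"roll":0}]'

```text
time_s: 55.07
position: [520.7, -233.5, 249.4]
ee_rot: [3.137, 0.169, 0.0]
ft_force: [0.1, -0.1, 0.1]
width: 41.7
```

Emit:
jog_arm --gripper -1 --series '[{"linear":[0.25,-4,0],"roll":0},{"linear":[0.25,-4,0],"roll":0},{"linear":[0.25,-4,0],"roll":0},{"linear":[0.25,-4,0],"roll":0},{"linear":[0.25,-4,0],"roll":0},{"linear":[0.25,-4,0],"roll":0},{"linear":[0.25,-4,0],"roll":0},{"linear":[0.25,-4,0],"roll":0},{"linear":[0.25,-4,0],"roll":0},{"linear":[0.25,-4,0],"roll":0}]'

```text
time_s: 55.9
position: [502.3, 168.5, 247.3]
ee_rot: [3.137, 0.169, 0.001]
ft_force: [0.3, -0.8, 0.4]
width: 94.6
```

Emit:
jog_arm --series '[{"linear":[0,0,0],"roll":5},{"linear":[0,-1,-1],"roll":0},{"linear":[0,-1,-1],"roll":0},{"linear":[0,0,0],"roll":0},{"linear":[0,0,0],"roll":0},{"linear":[0,0,0],"roll":0},{"linear":[0,0,0],"roll":0},{"linear":[0,0,0],"roll":0},{"linear":[0,0,0],"roll":0},{"linear":[0,0,0],"roll":0}]'

```text
time_s: 56.73
position: [502.6, 186.2, 266.7]
ee_rot: [3.141, 0.031, -0.001]
ft_force: [0.7, 0.4, -0.1]
width: 95.2
```

```bash
python3 - <<'E'
from h import *
m=camera_model('wrist');w=camera('wrist');cv2.imwrite('pics/l.png',w)
print(get_state()['position'],get_state()['time_s'])
# pad: mid-grey area; handle: black
b=cv2.inRange(w.max(2),0,45);b[270:]=0
for c in cv2.findContours(b,0,1)[0]:
    if 300<cv2.contourArea(c)<6000:
        r=cv2.minAreaRect(c);print('black',np.round(r[0]),np.round(r[1]),round(r[2],1),cv2.boundingRect(c))
for rr in (120,160,200,240): print(rr,[int(v) for v in w[rr,340:500:4].max(1)])
t=camera('top');cv2.imwrite('pics/l_top.png',t);m=camera_model('top')
g=cv2.inRange(cv2.cvtColor(t,cv2.COLOR_BGR2HSV),(40,40,60),(95,255,255))
for c in cv2.findContours(g,0,1)[0]:
  if cv2.contourArea(c)>20: print(cv2.contourArea(c),onz(m,cv2.minEnclosingCircle(c)[0],35).round())
E
```

```text
[502.59265509 186.30310488 266.76206724] 56.7833
black [234. 190.] [89. 20.] 87.1 (223, 146, 24, 89)
120 [114, 115, 115, 115, 114, 114, 113, 113, 112, 112, 111, 110, 110, 109, 109, 109, 108, 106, 107, 106, 105, 105, 104, 160, 162, 160, 145, 145, 145, 143, 142, 142, 141, 141, 140, 139, 139, 138, 138, 137]
160 [110, 110, 110, 110, 110, 110, 110, 109, 110, 108, 108, 108, 107, 106, 106, 105, 105, 105, 103, 103, 103, 101, 145, 162, 161, 145, 144, 143, 143, 142, 142, 141, 140, 140, 139, 139, 137, 137, 136, 136]
200 [105, 104, 104, 105, 105, 105, 105, 104, 105, 105, 104, 105, 104, 104, 103, 103, 102, 102, 100, 101, 100, 107, 161, 161, 139, 140, 140, 139, 137, 138, 137, 135, 135, 135, 134, 133, 132, 132, 132, 131]
240 [100, 100, 100, 99, 99, 99, 99, 100, 99, 99, 98, 99, 99, 98, 99, 98, 98, 97, 96, 97, 96, 160, 160, 140, 135, 135, 134, 133, 133, 132, 131, 131, 131, 131, 132, 131, 131, 131, 131, 130]
80.0 [ 517. -172.   35.]
85.5 [ 523. -232.   35.]
78.0 [ 588. -164.   35.]
81.5 [ 595. -222.   35.]
```

View pics/l.png

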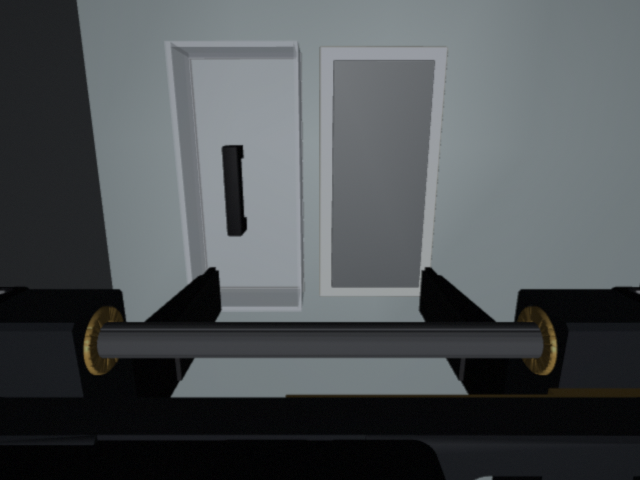

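```bash
python3 - <<'E'
from h import *
w=cv2.imread('pics/l.png');m=camera_model('wrist')
k=cv2.inRange(w.max(2),85,122);k[:40]=0;k[300:]=0;k[:,:322]=0;k[:,440:]=0
k=cv2.morphologyEx(k,cv2.MORPH_OPEN,np.ones((5,5)))
c=max(cv2.findContours(k,0,1)[0],key=cv2.contourArea)[:,0]
print(cv2.boundingRect(c))
P=np.array([onz(m,p,14)[:2] for p in c])
r=cv2.minAreaRect(P.astype(np.float32));print('pad',r)
# flanks
for nm,f in(("L",min),("R",max)):
    A=np.array([onz(m,(f(c[c[:,1]==v,0]),v),14)[:2] for v in range(80,270,5)]);p=np.polyfit(A[:,1],A[:,0],1)
    print(nm,"x at y=210",np.polyval(p,210).round(1),"yaw",-np.degrees(np.arctan(p[0])).round(2))
for u in ((225,150),(227,235)):print('bar left top edge',onz(m,u,88).round(1))
# hood bright edges: print rows/cols profile
for rr in (100,160,220): print(rr,"L",[int(v) for v in w[rr,165:215:2].max(1)],"R",[int(v) for v in w[rr,285:325].max(1)])
print([int(v) for v in w[295:325,250].max(1)])
for u in ((303,100),(303,220),(250,311)):print(onz(m,u,0).round(1))
go([424.7,208.7,79],1.3)
E
```

```text
(331, 60, 104, 228)
pad ((563.9052734375, 210.23797607421875), (100.22862243652344, 239.52464294433594), 1.0711816549301147)
L x at y=210 514.4 yaw 1.06
R x at y=210 613.5 yaw 1.07
bar left top edge [419.8 243.1  88. ]
bar left top edge [418.4 168.2  88. ]
100 L [136, 135, 142, 155, 158, 142, 116, 115, 114, 115, 115, 116, 120, 120, 123, 149, 153, 153, 153, 154, 154, 154, 154, 154, 155] R [157, 157, 156, 157, 157, 157, 157, 156, 157, 158, 160, 161, 160, 141, 112, 101, 117, 140, 148, 147, 148, 149, 149, 148, 148, 149, 148, 149, 149, 149, 149, 148, 149, 145, 122, 134, 156, 162, 162, 163]
160 L [139, 139, 139, 139, 139, 148, 158, 159, 132, 116, 116, 117, 116, 116, 119, 121, 131, 144, 155, 156, 156, 157, 156, 156, 156] R [159, 159, 159, 159, 159, 158, 160, 159, 159, 159, 160, 162, 162, 161, 134, 107, 104, 140, 151, 151, 150, 152, 150, 151, 152, 152, 151, 152, 152, 152, 152, 151, 152, 149, 129, 140, 158, 162, 162, 162]
220 L [139, 138, 138, 139, 139, 138, 139, 139, 149, 159, 158, 125, 117, 117, 116, 117, 117, 121, 126, 126, 154, 155, 157, 155, 155] R [156, 157, 156, 157, 156, 157, 156, 157, 157, 156, 157, 160, 161, 163, 161, 135, 109, 113, 135, 145, 146, 146, 146, 146, 146, 146, 146, 146, 147, 147, 146, 147, 147, 144, 131, 144, 158, 160, 162, 161]
[117, 117, 117, 117, 117, 117, 117, 117, 117, 117, 120, 136, 157, 159, 158, 153, 148, 134, 133, 133, 133, 132, 132, 132, 132, 131, 115, 44, 16, 19]
[482.2 292.2   0. ]
[483.4 164.2   0. ]
[420.7  51.    0. ]
pos [502.6 186.4 266.8] yaw 1.2 j6 0.21 shift [-7.74 -2.39 18.78] roll -0.1
```

Emit:
jog_arm --series '[{"linear":[-2.58,-0.8,0],"roll":0.1},{"linear":[-2.58,-0.8,0],"roll":0},{"linear":[-2.58,-0.8,1],"roll":0},{"linear":[0,0,3],"roll":0},{"linear":[0,0,3],"roll":0},{"linear":[0,0,3],"roll":0},{"linear":[0,0,3],"roll":0},{"linear":[0,0,2.5],"roll":0},{"linear":[0,0,1.5],"roll":0},{"linear":[0,0,0.7],"roll":0}]'

```text
time_s: 57.67
position: [424.0, 208.8, 88.0]
ee_rot: [3.14, 0.029, -0.004]
ft_force: [-0.3, -0.1, -0.7]
width: 94.9
```

```bash
python3 - <<'E'
from h import *
go([424.7,208.7,79],1.1)
E
```

```text
pos [424.  208.8  88. ] yaw 1.1 j6 0.3 shift [0.07 0.01 0.89] roll -0.0
```

Emit:
jog_arm --series '[{"linear":[0,0,0.5],"roll":0},{"linear":[0,0,0.5],"roll":0},{"linear":[0,0,0],"roll":0},{"linear":[0,0,0],"roll":0},{"linear":[0,0,0],"roll":0},{"linear":[0,0,0],"roll":0},{"linear":[0,0,0],"roll":0},{"linear":[0,0,0],"roll":0},{"linear":[0,0,0],"roll":0},{"linear":[0,0,0],"roll":0}]'

```text
time_s: 58.5
position: [424.8, 209.1, 80.0]
ee_rot: [3.141, 0.03, 0.0]
ft_force: [0.4, -0.1, 0.0]
width: 95.1
```

Emit:
jog_arm --gripper 1 --series '[{"linear":[0,0,0],"roll":0},{"linear":[0,0,0],"roll":0},{"linear":[0,0,0],"roll":0},{"linear":[0,0,0],"roll":0},{"linear":[0,0,0],"roll":0},{"linear":[0,0,0],"roll":0},{"linear":[0,0,0],"roll":0},{"linear":[0,0,0],"roll":0},{"linear":[0,0,0],"roll":0},{"linear":[0,0,0],"roll":0}]'

```text
time_s: 59.33
position: [424.7, 209.0, 79.9]
ee_rot: [3.141, 0.029, -0.0]
ft_force: [-0.7, 0.1, -0.6]
width: 34.0
```

Emit:
jog_arm --series '[{"linear":[0,0,0],"roll":0},{"linear":[0,0,0],"roll":0},{"linear":[0,0,0],"roll":0},{"linear":[0,0,0],"roll":0},{"linear":[0,0,0],"roll":0},{"linear":[0,0,0],"roll":0},{"linear":[0,0,0],"roll":0},{"linear":[0,0,0],"roll":0},{"linear":[0,0,0],"roll":0},{"linear":[0,0,0],"roll":0}]'

```text
time_s: 60.17
position: [424.8, 209.0, 79.9]
ee_rot: [3.141, 0.029, 0.0]
ft_force: [0.5, 1.5, -1.1]
width: 13.6
```

Emit:
jog_arm --series '[{"linear":[0,0,-0.3],"roll":0},{"linear":[0,0,-0.8],"roll":0},{"linear":[0,0,-1],"roll":0},{"linear":[0,0,-1],"roll":0},{"linear":[0,0,-1],"roll":0},{"linear":[0,0,-1],"roll":0},{"linear":[0,0,-0.4],"roll":0},{"linear":[0,0,0],"roll":0},{"linear":[0,0,0],"roll":0},{"linear":[0,0,0],"roll":0}]'

```text
time_s: 61.0
position: [424.5, 208.9, 134.5]
ee_rot: [3.141, 0.029, -0.001]
ft_force: [0.3, -0.7, -2.5]
width: 13.8
```

```bash
python3 - <<'E'
from h import *
go([564.7,210.6,135],1.1)
E
```

```text
pos [424.5 208.9 134.5] yaw 1.1 j6 0.3 shift [14.03  0.1  -0.06] roll -0.0
```

Emit:
jog_arm --series '[{"linear":[1,0,0],"roll":0},{"linear":[2,0,0],"roll":0},{"linear":[2.5,0,0],"roll":0},{"linear":[2.5,0.05,0],"roll":0},{"linear":[2.5,0.05,0],"roll":0},{"linear":[2,0,0],"roll":0},{"linear":[1.53,0,0],"roll":0},{"linear":[0,0,0],"roll":0},{"linear":[0,0,0],"roll":0},{"linear":[0,0,0],"roll":0}]'

```text
time_s: 61.83
position: [564.4, 210.5, 134.2]
ee_rot: [3.141, 0.029, -0.002]
ft_force: [0.2, 0.6, -2.3]
width: 13.7
```

Emit:
jog_arm --series '[{"linear":[0,0,0.5],"roll":0},{"linear":[0,0,0.8],"roll":0},{"linear":[0,0,0.8],"roll":0},{"linear":[0,0,0.8],"roll":0},{"linear":[0,0,0.5],"roll":0},{"linear":[0,0,0.2],"roll":0},{"linear":[0,0,0],"roll":0},{"linear":[0,0,0],"roll":0},{"linear":[0,0,0],"roll":0},{"linear":[0,0,0],"roll":0}]'

```text
time_s: 62.67
position: [565.2, 210.7, 99.3]
ee_rot: [-3.141, -0.029, -0.001]
ft_force: [-0.4, -0.5, -3.3]
width: 13.8
```

```bash
python3 - <<'E'
from h import *
go([564.7,210.6,88],1.1)
cv2.imwrite('pics/m.png',camera('wrist'))
E
```

```text
pos [565.2 210.7  99.3] yaw 1.1 j6 0.23 shift [-0.05  0.01  1.13] roll -0.0
```

View pics/m.png

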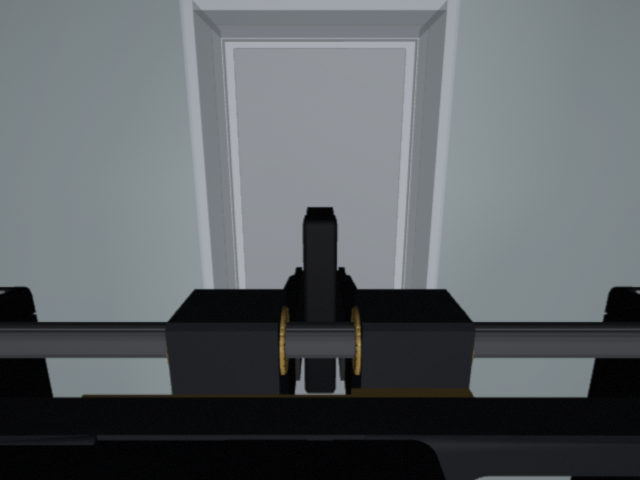

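Emit:
jog_arm --series '[{"linear":[-0.05,0,0.15],"roll":0},{"linear":[0,0,0.15],"roll":0},{"linear":[0,0,0.15],"roll":0},{"linear":[0,0,0.15],"roll":0},{"linear":[0,0,0.1],"roll":0},{"linear":[0,0,0],"roll":0},{"linear":[0,0,0],"roll":0},{"linear":[0,0,0],"roll":0},{"linear":[0,0,0],"roll":0},{"linear":[0,0,0],"roll":0}]'

```text
time_s: 63.55
position: [564.6, 210.7, 92.0]
ee_rot: [3.141, 0.029, 0.0]
ft_force: [-0.4, 0.3, -2.9]
width: 14.0
```

Emit:
jog_arm --series '[{"linear":[0,0,0.1],"roll":0},{"linear":[0,0,0.1],"roll":0},{"linear":[0,0,0.1],"roll":0},{"linear":[0,0,0.1],"roll":0},{"linear":[0,0,0.05],"roll":0},{"linear":[0,0,0],"roll":0},{"linear":[0,0,0],"roll":0},{"linear":[0,0,0],"roll":0},{"linear":[0,0,0],"roll":0},{"linear":[0,0,0],"roll":0}]'

```text
time_s: 64.38
position: [564.5, 210.7, 87.9]
ee_rot: [3.141, 0.029, 0.0]
ft_force: [-2.0, -0.6, 6.0]
width: 13.3
```

Emit:
jog_arm --gripper -1 --series '[{"linear":[0,0,0],"roll":0},{"linear":[0,0,0],"roll":0},{"linear":[0,0,0],"roll":0},{"linear":[0,0,0],"roll":0},{"linear":[0,0,0],"roll":0},{"linear":[0,0,-2],"roll":0},{"linear":[0,0,-4],"roll":0},{"linear":[0,0,-4],"roll":0},{"linear":[0,0,-4],"roll":0},{"linear":[0,0,-4],"roll":0}]'

```text
time_s: 65.22
position: [564.2, 210.6, 269.4]
ee_rot: [3.141, 0.029, -0.0]
ft_force: [0.4, -0.1, -1.5]
width: 75.2
```

Emit:
jog_arm --series '[{"linear":[-2,3,0],"roll":0},{"linear":[-2,3,0],"roll":0},{"linear":[-2,3,0],"roll":0},{"linear":[-2,3,0],"roll":0},{"linear":[-1,3,0],"roll":0},{"linear":[-1,3,0],"roll":0},{"linear":[-1,3,0],"roll":0},{"linear":[0,0,0],"roll":0},{"linear":[0,0,0],"roll":0},{"linear":[0,0,0],"roll":0}]'

```text
time_s: 66.05
position: [458.7, -1.2, 267.5]
ee_rot: [-3.141, -0.028, -0.001]
ft_force: [-0.3, -1.3, 0.4]
width: 95.0
```

```bash
python3 - <<'E'
from h import *
t,s=camera('top'),camera('side');print(get_state()['time_s'],get_state()['position'])
cv2.imwrite('pics/n.png',np.vstack([np.hstack([cv2.resize(t[140:360,140:480],(400,259)),cv2.resize(t[210:340,340:470],(259,259))]),np.hstack([cv2.resize(s[110:270,190:350],(330,330),interpolation=2),cv2.resize(s[260:460,220:440],(329,330),interpolation=2)])]))
E
```

```text
66.15 [458.72807583  -0.61153112 267.35372739]
```

View pics/n.png

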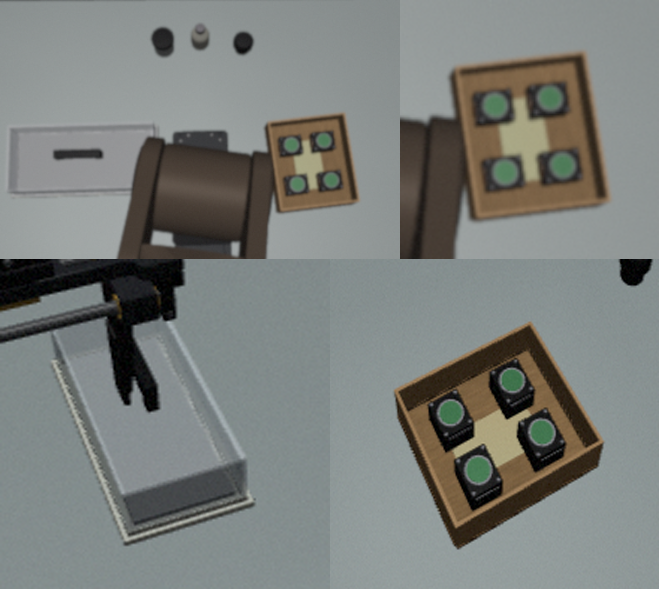

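```bash
python3 -c "
from rig import *
print(close_job(),get_state()['time_s'])"
```

```text
the job is handed in; nothing more can be done
the job is handed in; nothing more can be done
```

The job is handed in at about 66 s of the 210 s allowed. As far as my last checks show, everything was done as asked and in the order asked.

- **Tray walls:** I folded all four walls up to their stops, where the contact force rose to about 5 to 17 N. They still looked upright in the last pictures.
- **Cubes:** All four stood under the hood. One had been knocked against its neighbour before I picked it, so I measured each cube's position afresh. Each cube was lowered until I felt the floor, then released upright in a 2×2 layout inside the tray. The last top and side pictures show all four flat, with their windows up.
- **Hood:** It stood on the bench near the stand while I moved the cubes. When put back, the grip height read 87.9 mm with contact force, exactly 8 mm above its bench height, so it is fully down on the plate. The last pictures show the plate's margin around the part of the hood not hidden by the arm.
- **Things beyond:** The canister, eyepiece and lens fluid look unmoved in the last top picture.

**Disagreements and gaps:**
- Wrist-camera positions and the arm's own readings differed by about 1 to 2 mm.
- The hood came off at x about 566 and the pad measured x 564. I set it down at 564.5, inside the 4 mm play.
- I did not measure the wall angles after the last cube; I judged them from the pictures only.
- No check failed.

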